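# Clear the capper's guide with the reach hook and sort the caps

### The arm

A 6-joint arm with a two-finger parallel gripper is mounted at the origin on the work surface. World frame = base frame: x ahead of the robot, y to its left, z up, the work surface at z = 0. Lengths are in m, angles in degrees, forces in N, time in s.
With the tool pointing down it reaches from about 0.3 to 0.75 m from the base axis. Payload 8.5 kg.
Tool frame: the origin (TCP) lies on the centre line of the jaws, within the pads' length; the fingertips stand 22 mm ahead of it and the grasp point (between the pads) lies 3 mm ahead of it (env.tip_reach is the distance from the TCP to the fingertips, in m); y points along the fingers, z is the direction in which the jaws open and shut, and the axes are right-handed (so a half turn about y gives the same grasp; the last joint's range is limited). The gripper opens to 85 mm and grips with 20 to 120 N. Pads are 22 mm wide; open, the fingers measure 114 mm over their backs; the gripper's body (76 mm by 85 mm) begins 54 mm behind the grasp point. The pads swing forward as they close: fully open they stand 13 mm farther back than shut.
Start: joints at [-85.502, 21.807, 74.336, -0, 83.858, -12.336], TCP at [0.159, -0.526, 0.253] pointing down, gripper open.
Joint ranges: [-178.18, 178.18], [-50.72, 133.34], [12.68, 142.11], [-81.47, 261.47], [9.98, 163.14], [-165.26, 165.26]. Speed limits (degrees/s): [136.94, 136.94, 180, 180, 180, 180].

### API

Orientations are given as a 3x3 rotation matrix whose columns are the frame's x, y, z axes.
In Python, from rig import env, get_image gives the robot as it stands. The module is installed in compiled form; this text tells all that it offers.
- The arm moves only by the tool carry_out, never from a script. Its argument "targets" is a list that holds one entry, the list of rows, each a list of 7 numbers: the closure, from 0 (fully open) to 1 (shut), then the shift along the world's x, y, z in mm, then the turn, a rotation vector about the world's x, y, z in degrees. In form: [[[claw, dx, dy, dz, ax, ay, az], ...]]. A call has 1 to 20 rows; each row is the pose to reach, as a shift and turn from the pose commanded when the call began; what a row does not reach only later rows make up. A row lasts 1/12 s, in which the tool goes at most 41.7 mm and 7.16 degrees, less where a joint would pass 70% of its speed; a pose out of reach is approached as far as the arm can. A call with a gripper value outside its range is refused whole. The fingers move at their own pace and stop on an object; "squeeze" is the grip in N (left out, the last holds). Time passes only in rows, so rows that repeat a pose let the fingers close. It gives the time, the measured TCP pose, the force and the opening at its end, in the units of the state.
- env.observe(): the state, without advancing time (a new reading comes with each control period).
- get_image(name): name is "scene" or "top" or "wrist"; returns a dict with "img" (420x560x3 uint8, red, green, blue), "fx", "fy", "cx", "cy" (pixels), "rvec" (rotation vector, rad) and "tvec" (3), from world to camera coordinates, as OpenCV has them. Camera axes: x right, y down, z forward; pixel columns grow to the right and rows downward; lengths in m; the calibration is good to about 2 mm. A picture is of the moment at which its call begins. There is no depth.
- env.close_job(): hands the job in, once; it reports no verdict.
The state is a dict: "time_s": time; "q": joint angles; "qvel": joint speeds; "joint_efforts": joint torques, N m; "position": TCP position; "tool_rot": TCP orientation; "ft_force": force on the tool from outside, world axes, zero at the start; "wrist_torque": the same for the moment, N m; "grip_width": finger opening in m.
Only numpy, scipy, OpenCV 4.12 (cv2) and the standard library are available. Lean on these libraries where they do the work, as an engineer would, in place of code of your own. Each camera call takes 0.05 s, during which the arm holds its last target.

### The job

Leftover bottle caps are stuck deep in the barred two-lane guide of the capping machine. Swing the machine's red stop lever fully over to stop, then take the reach hook from its blue mat and draw every cap out through the open mouth, never reaching in with the fingers. Put each cap in the bin of its own colour, stand the hook back upright on its mat as it stood before, and swing the lever fully back to run once no cap is left in the guide; leave the bottle, the jar and the beaker alone.

Things in the scene. Friction and masses are not known exactly. Their poses are not given: they have to be found in the camera images.
- mouth (a point): Fixed two-lane cap guide standing on the bare table (the table is its floor). This point: table level, middle of its open mouth; +y points out of the mouth, -y runs in along the lanes. Lanes centred at x = -38 and +38 mm, each 58 mm wide inside and 215 mm deep to a closed end, parted by an 18 mm wall; 144 mm wide outside. The table in front of the mouth is bare.
- guide: The same guide (same origin and axes). Aluminium walls 80 mm high; roof of 6 mm steel bars across the lanes every 38.5 mm, the first 4 mm in from the mouth, underside 79 and top 85 mm above the table: caps show from above but cannot be lifted out there. Behind its closed end, from y = -221 to -281 mm, a grey housing 144 mm wide and 70 mm high that carries the stop lever.
- stop_lever (a joint): Stop lever on the housing: 0 = run (leans to the guide's -x, 29 deg from upright), 1.0 rad = stop (leans 29 deg to +x); stops at both ends, stays where it is left (about 1 N at the tip moves it). Pivot axis along the guide's y, at x = 0, y = -251 mm, 92 mm above the table, over a grey block 70 x 50 mm and 25 mm high.
- stop_lever_tip (a point): Centre of the lever's red ball, 26 mm diameter, on a 10 mm steel shaft, 70 mm from the pivot (153 mm above the table at either end of its swing). Can be pushed over with shut fingers.
- mat_spot (a point): Parking place of the hook: a flat blue mat (under 1 mm thick, 75 x 350 mm, fixed) on the table. This point: where the middle of the hook's handle belongs, 24 mm above the table on the mat's long middle line (its y axis). The mat reaches 60 mm to +y and 290 mm to -y of it. The hook stands along y, tip towards -y.
- mat_tip (a point): Where the tip of the hook belongs on the blue mat: on its middle line at table level, 260 mm from mat_spot along -y.
- hook_handle (a point): Reach hook (loose, about 0.12 kg) standing upright on its handle's foot and its tip. Handle: black slab with orange stripe, 16 mm thick (x, pinch it across this), 70 mm long (y), 44 mm high (z up); this point is its middle, 24 mm above its foot. An 8 mm steel rod, axis 27 mm above foot level, runs along -y to an upright blade at the far end.
- hook_tip (a point): Lower edge of the hook's steel blade, at foot level, 260 mm along -y from the handle's middle. The blade is 16 mm wide (x), 5 mm thick (y) and 31 mm high: it fits down inside an open cap, or behind one.
- yellow_bin: The yellow bin: an open fixed box 92 mm (x) by 94 mm (y), 50 mm high, walls and floor 4 mm; origin at the centre of its underside, on the table. The bins stand in a row, at least 2 mm apart, in any order. Yellow caps go in here.
- green_bin: The green bin: an open fixed box 92 mm (x) by 94 mm (y), 50 mm high, walls and floor 4 mm; origin at the centre of its underside, on the table. The bins stand in a row, at least 2 mm apart, in any order. Green caps go in here.
- red_bin: The red bin: an open fixed box 92 mm (x) by 94 mm (y), 50 mm high, walls and floor 4 mm; origin at the centre of its underside, on the table. The bins stand in a row, at least 2 mm apart, in any order. Red caps go in here.
- bottle: Bystander: full amber bottle, 68 mm diameter, 220 mm high, origin at its foot.
- jar: Bystander: jar with a steel lid, 70 mm diameter, 80 mm high, origin at its foot.
- beaker: Bystander: white plastic beaker, 70 mm across the rim, 80 mm high, origin at its foot.
- yellow1_mid (a point): A yellow plastic bottle cap, open side up like a cup: 40 mm diameter, 22 mm high, wall 3 mm, floor 4 mm (inside 34 mm wide, 18 deep), 30 g. This point: on its axis, 11 mm above its underside; z points out of the open side. Starts on the table in a lane, 65 to 185 mm in from the mouth, within 6 mm of the lane's middle. None if absent.
- green1_mid (a point): A green plastic bottle cap, open side up like a cup: 40 mm diameter, 22 mm high, wall 3 mm, floor 4 mm (inside 34 mm wide, 18 deep), 30 g. This point: on its axis, 11 mm above its underside; z points out of the open side. Starts on the table in a lane, 65 to 185 mm in from the mouth, within 6 mm of the lane's middle. None if absent.
- red1_mid (a point): A red plastic bottle cap, open side up like a cup: 40 mm diameter, 22 mm high, wall 3 mm, floor 4 mm (inside 34 mm wide, 18 deep), 30 g. This point: on its axis, 11 mm above its underside; z points out of the open side. Starts on the table in a lane, 65 to 185 mm in from the mouth, within 6 mm of the lane's middle. None if absent.
- yellow2_mid (a point): A yellow plastic bottle cap, open side up like a cup: 40 mm diameter, 22 mm high, wall 3 mm, floor 4 mm (inside 34 mm wide, 18 deep), 30 g. This point: on its axis, 11 mm above its underside; z points out of the open side. Starts on the table in a lane, 65 to 185 mm in from the mouth, within 6 mm of the lane's middle. None if absent.
- green2_mid (a point): A green plastic bottle cap, open side up like a cup: 40 mm diameter, 22 mm high, wall 3 mm, floor 4 mm (inside 34 mm wide, 18 deep), 30 g. This point: on its axis, 11 mm above its underside; z points out of the open side. Starts on the table in a lane, 65 to 185 mm in from the mouth, within 6 mm of the lane's middle. None if absent.
- red2_mid (a point): A red plastic bottle cap, open side up like a cup: 40 mm diameter, 22 mm high, wall 3 mm, floor 4 mm (inside 34 mm wide, 18 deep), 30 g. This point: on its axis, 11 mm above its underside; z points out of the open side. Starts on the table in a lane, 65 to 185 mm in from the mouth, within 6 mm of the lane's middle. None if absent.
Not all that is in view belongs to the job. Leave any purple or white look-alike of the part that bears yellow1_mid alone.

How it is judged:
By the outcome, as a careful person would: the job done as asked, in the order asked, and still so for the second after the job is handed in, with the robot touching nothing.
Of yellow1, green1, red1, yellow2, green2, red2 only 4 to 6 are there at a start; the rules pass over those that are not, and their reading is None.
At some moment in a run one of yellow1, green1, red1, yellow2, green2, red2 may be knocked a few centimetres aside while the robot is not near it.
It also fails if it takes over 210 s, if anything falls off the work surface, if the arm or the gripper's body presses on something with over 40 N, if the wrist force passes 120 N, or if a joint passes its speed limit or range.

## Working session

There is one attempt and no reset: what is moved stays moved. The work goes in short steps, Python scripts to look and compute and a tool call to move; the robot and the scene stay as the last step left them, time stands still between calls to the robot, and variables do not carry over. Pictures are saved under pics/ and viewed, and the job is handed in when it is done.

Besides the shell and the picture viewer there is one more tool, called as name(argument=value, ...) on one line, values as JSON. carry_out: Moves the arm, as the interface text tells. Its arguments: {"type":"object","properties":{"targets":{"type":"array"},"squeeze":{"type":"number"}},"required":["targets"]}

```bash
mkdir -p pics; ls; cat > h.py <<'E'
import numpy as np, cv2
from rig import env, get_image
def snap(name, fn):
    d=get_image(name); cv2.imwrite('pics/'+fn, cv2.cvtColor(d['img'],cv2.COLOR_RGB2BGR)); 
    np.savez('pics/'+fn[:-4]+'.npz',**d); return d
def load(fn): return dict(np.load('pics/'+fn+'.npz'))
def ray(d,u,v):
    R=cv2.Rodrigues(np.array(d['rvec'],float))[0]; t=np.array(d['tvec'],float).ravel()
    c=-R.T@t; r=R.T@np.array([(u-d['cx'])/d['fx'],(v-d['cy'])/d['fy'],1.]); return c,r
def onz(d,u,v,z):
    c,r=ray(d,u,v); return c+r*(z-c[2])/r[2]
def proj(d,p):
    R=cv2.Rodrigues(np.array(d['rvec'],float))[0]; q=R@np.array(p,float)+np.array(d['tvec'],float).ravel()
    return np.array([d['fx']*q[0]/q[2]+d['cx'],d['fy']*q[1]/q[2]+d['cy']])
def tri(d1,p1,d2,p2):
    c1,r1=ray(d1,*p1);c2,r2=ray(d2,*p2)
    A=np.stack([r1,-r2],1);s=np.linalg.lstsq(A,c2-c1,rcond=None)[0]
    a=c1+r1*s[0];b=c2+r2*s[1];return (a+b)/2,np.linalg.norm(a-b)
E
python3 - <<'E'
from h import *
np.set_printoptions(precision=4,suppress=True)
for n in ['scene','top','wrist']:
    d=snap(n,n+'0.png'); print(n,d['fx'],d['cx'],d['cy'],ray(d,280,210))
print(env.observe(),env.tip_reach)
E
```

```text
pics
scene 543.4551654504784 274.05263400324924 206.66367881705693 (array([ 0.9981, -0.7953,  1.0669]), array([-0.2993,  0.5955, -0.7456]))
top 479.90910631115884 282.4898662068195 197.75925703522418 (array([ 0.4604, -0.0307,  1.2477]), array([ 0.0791, -0.0101, -0.9972]))
wrist 346.9103320708122 278.1234429969467 214.54606843728558 (array([ 0.2351, -0.5045,  0.3739]), array([-0.2773, -0.0869, -0.957 ]))
{'time_s': 0.15, 'q': array([-85.5035,  21.8318,  74.372 ,  -0.0018,  83.8568, -12.3365]), 'qvel': array([ 0.0038, -0.0773, -0.0941,  0.0501,  0.0778,  0.0714]), 'joint_efforts': array([  0.0023, -44.8629, -23.1343,  -0.0002,   0.0039,  -0.    ]), 'position': array([ 0.1592, -0.5262,  0.2529]), 'tool_rot': array([[-0.9572, -0.0001,  0.2896],
       [-0.2896,  0.0011, -0.9572],
       [-0.0002, -1.    , -0.001 ]]), 'ft_force': array([ 0.754,  0.035, -0.351]), 'wrist_torque': array([ 0.049 , -0.0063, -0.0276]), 'grip_width': 0.08550042104971274} 0.022
```

View pics/scene0.png

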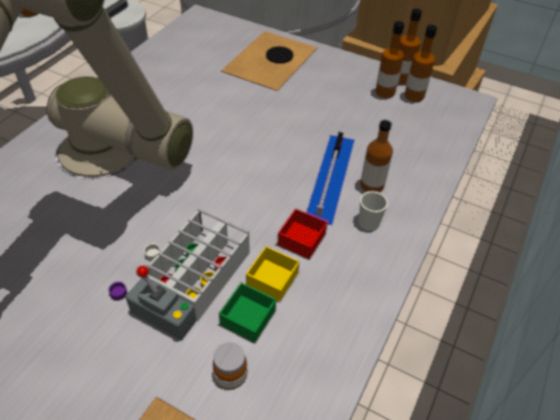

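View pics/top0.png

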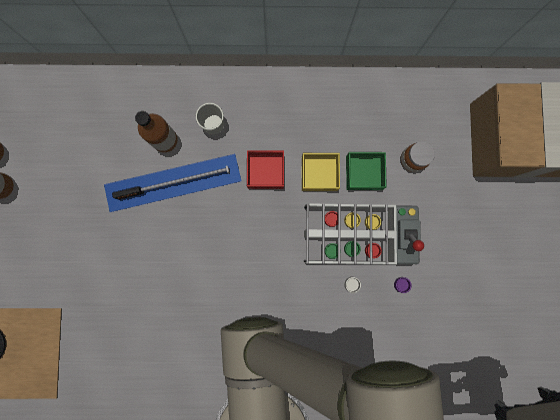

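View pics/wrist0.png

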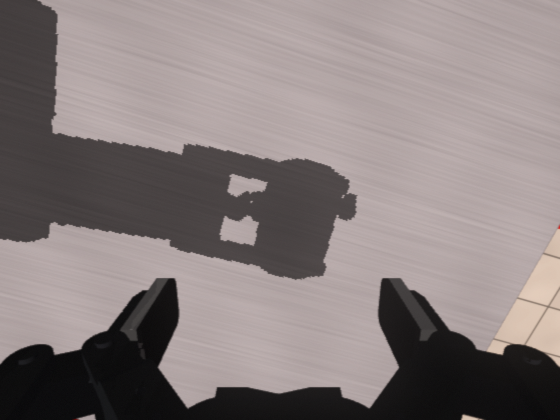

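```bash
python3 - <<'E'
from h import *
np.set_printoptions(precision=4,suppress=True)
d=load('top0'); im=cv2.cvtColor(d['img'],cv2.COLOR_RGB2BGR)
a=cv2.resize(im[135:295,295:440],None,fx=5,fy=5,interpolation=cv2.INTER_CUBIC)[:600*1]
cv2.imwrite('pics/z1.png',cv2.resize(im[190:300,295:440],None,fx=5,fy=5,interpolation=cv2.INTER_CUBIC))
cv2.imwrite('pics/z2.png',cv2.resize(im[90:220,95:250],None,fx=4.6,fy=4.6,interpolation=cv2.INTER_CUBIC))
hsv=cv2.cvtColor(im,cv2.COLOR_BGR2HSV)
for n,lo,hi in [('red',(0,150,60),(8,255,255)),('yel',(20,150,60),(35,255,255)),('grn',(60,120,40),(90,255,255)),('blue',(100,150,60),(125,255,255)),('pur',(130,80,40),(160,255,255))]:
    m=cv2.inRange(hsv,lo,hi)
    k,l,s,c=cv2.connectedComponentsWithStats(m)
    for i in range(1,k):
        if s[i,4]>25:
            print(n,s[i],c[i],'z0',onz(d,*c[i],0)[:2],'z.011',onz(d,*c[i],.015)[:2], 'z.05',onz(d,*c[i],.05)[:2])
E
```

```text
red [ 247  151   37   36 1164] [265.5137 169.8771] z0 [ 0.6651 -0.005 ] z.011 [ 0.6626 -0.0053] z.05 [ 0.6569 -0.006 ]
red [325 211  13  16 151] [330.7351 218.4503] z0 [ 0.5378 -0.1756] z.011 [ 0.5368 -0.1739] z.05 [ 0.5347 -0.1698]
red [413 240  11  11  86] [417.9884 245.0349] z0 [ 0.4693 -0.4022] z.011 [ 0.4692 -0.3977] z.05 [ 0.4689 -0.3873]
red [372 243  10  15  94] [375.6489 250.2447] z0 [ 0.4556 -0.2916] z.011 [ 0.4557 -0.2884] z.05 [ 0.4558 -0.2811]
red [365 244   5  14  33] [367.8788 250.1818] z0 [ 0.4557 -0.2714] z.011 [ 0.4558 -0.2685] z.05 [ 0.4559 -0.2617]
yel [336 172   4  17  34] [338.1471 179.6471] z0 [ 0.64  -0.196] z.011 [ 0.6378 -0.1941] z.05 [ 0.6328 -0.1894]
grn [347 153  39  37 690] [367.6159 170.6638] z0 [ 0.6642 -0.2742] z.011 [ 0.6618 -0.2712] z.05 [ 0.656  -0.2644]
grn [345 242   9  14  68] [349.5588 248.5735] z0 [ 0.4598 -0.2238] z.011 [ 0.4598 -0.2215] z.05 [ 0.4598 -0.2161]
grn [325 244  13  14  42] [328.8333 251.5   ] z0 [ 0.4521 -0.17  ] z.011 [ 0.4522 -0.1683] z.05 [ 0.4525 -0.1644]
blue [ 104  155  137   57 2270] [167.9137 183.1542] z0 [0.6289 0.2498] z.011 [0.6268 0.2464] z.05 [0.6221 0.2385]
pur [394 278  17  15 195] [402.4667 284.7538] z0 [ 0.3674 -0.3592] z.011 [ 0.3685 -0.3553] z.05 [ 0.3711 -0.3461]
```

View pics/z1.png

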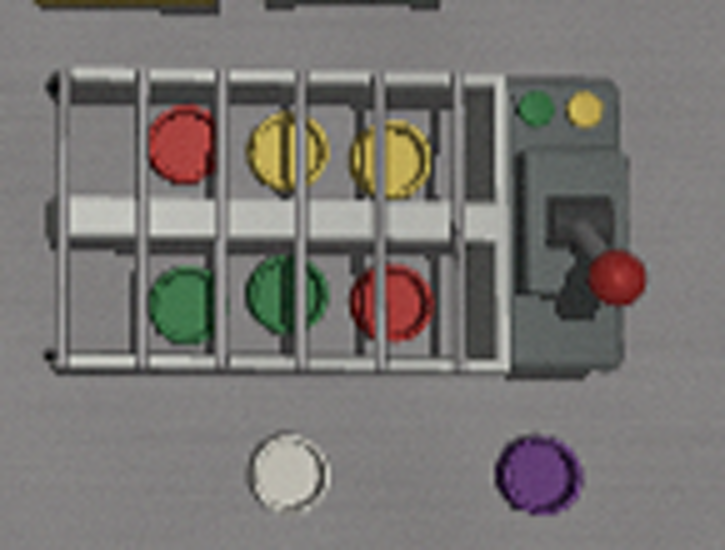

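View pics/z2.png

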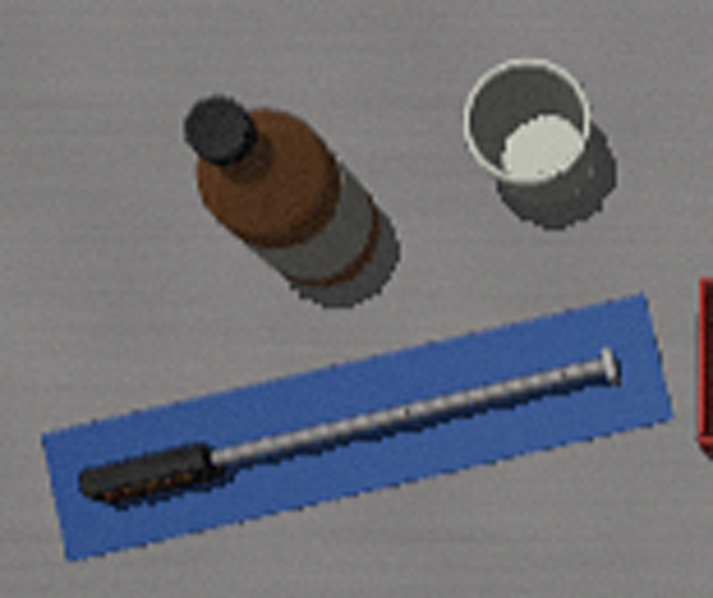

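```bash
python3 - <<'E'
from h import *
d=load('scene0'); im=cv2.cvtColor(d['img'],cv2.COLOR_RGB2BGR)
cv2.imwrite('pics/z3.png',cv2.resize(im[200:340,100:260],None,fx=4,fy=4,interpolation=cv2.INTER_CUBIC))
cv2.imwrite('pics/z4.png',cv2.resize(im[120:230,290:400],None,fx=5,fy=5,interpolation=cv2.INTER_CUBIC))
E
```

```text
(no output)
```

View pics/z3.png

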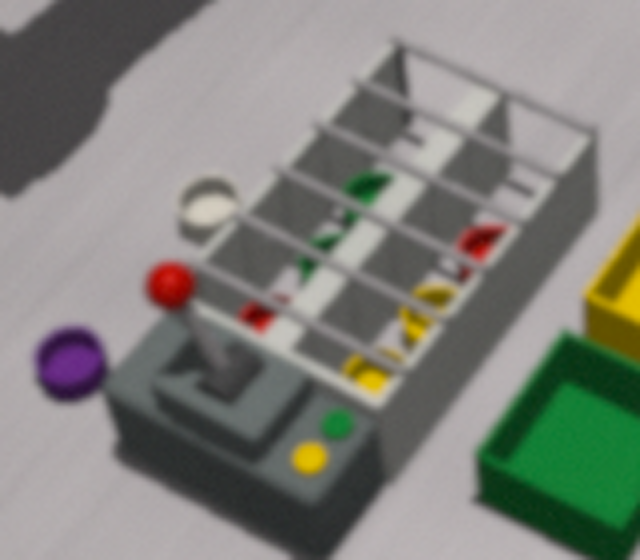

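View pics/z4.png

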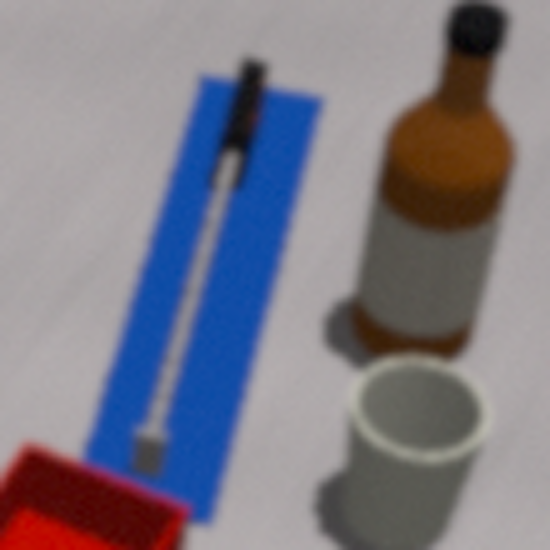

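```bash
python3 - <<'E'
from h import *
from scipy.optimize import least_squares
np.set_printoptions(precision=4,suppress=True)
T=load('top0');S=load('scene0')
z1=lambda u,v:(u/5+295,v/5+190)
z2=lambda u,v:(u/4.6+95,v/4.6+90)
z3=lambda u,v:(u/4+100,v/4+200)
z4=lambda u,v:(u/5+290,v/5+120)
# guide corners in top at z=.08
for n,p in dict(UL=(62,70),LL=(60,366),UR=(508,76),LR=(505,366)).items(): print(n,onz(T,*z1(*p),.08))
for n,p in dict(mouthL=(397,43),mouthR=(594,132),endR=(383,402)).items(): print('S',n,onz(S,*z3(*p),.082))
b,e=tri(T,z1(617,278),S,z3(170,285)); print('ball',b,e)
# caps: centre of ellipses (top rim z .022)
for n,p in dict(red1=(185,145),yelA=(288,152),yelB=(391,160),grnA=(187,305),grnB=(287,295),red2=(392,302),white=(289,472),pur=(539,475)).items(): print(n,onz(T,*z1(*p),.018)[:2])
c=[onz(T,*z2(*p),.0) for p in [(42,436),(645,293),(672,420),(68,561)]]
print('mat',*[x[:2] for x in c]); 
hi=(c[0]+c[3])/2; lo=(c[1]+c[2])/2; print('ends',hi,lo,np.linalg.norm(hi-lo),np.linalg.norm(c[0]-c[3]))
u=(hi-lo)/np.linalg.norm(hi-lo); ms=hi-.06*u; print('mat_spot',ms,'tip',ms-.26*u,'yaw',np.degrees(np.arctan2(-u[0],u[1])))
c=[onz(S,*z4(*p),.0) for p in [(202,76),(323,98),(208,523)]]; print('matS',*c)
# hook: handle top mid (z .046), blade top (z .031)
print('handle',onz(T,*z2(145,470),.046),'bladetop',onz(T,*z2(609,358),.031),'tri',)
print('scene blade', onz(S,*z4(152,436),.031),onz(S,*z4(150,472),.0),'handle top ends',onz(S,*z4(250,62),.046),onz(S,*z4(228,160),.031))
print('top handle ends',onz(T,*z2(80,480),.046),onz(T,*z2(210,452),.046))
E
```

```text
UL [ 0.568  -0.1095  0.08  ]
LL [ 0.4245 -0.108   0.08  ]
UR [ 0.5658 -0.3284  0.08  ]
LR [ 0.4248 -0.3237  0.08  ]
S mouthL [ 0.4347 -0.1087  0.082 ]
S mouthR [ 0.5734 -0.1089  0.082 ]
S endR [ 0.5711 -0.3221  0.082 ]
ball [ 0.4686 -0.3551  0.1563] 0.004479517024093082
red1 [ 0.5352 -0.1768]
yelA [ 0.5318 -0.2298]
yelB [ 0.5278 -0.2828]
grnA [ 0.4535 -0.1771]
grnB [ 0.4587 -0.2283]
red2 [ 0.4553 -0.282 ]
white [ 0.3695 -0.2281]
pur [ 0.3681 -0.3553]
mat [0.6239 0.4153] [0.7079 0.0751] [0.6345 0.0588] [0.553  0.3979]
ends [0.5884 0.4066 0.    ] [0.6712 0.067  0.    ] 0.34956754569815185 0.07306570685070556
mat_spot [0.6026 0.3483 0.    ] tip [0.6642 0.0957 0.    ] yaw 13.69664275716396
matS [0.5569 0.3984 0.    ] [0.6282 0.4168 0.    ] [0.7091 0.0791 0.    ]
handle [0.5994 0.3423 0.046 ] bladetop [0.6649 0.092  0.031 ] tri
scene blade [0.6677 0.0926 0.031 ] [0.6679 0.0957 0.    ] handle top ends [0.5948 0.3723 0.046 ] [0.6134 0.3048 0.031 ]
top handle ends [0.5938 0.3773 0.046 ] [0.6094 0.3073 0.046 ]
```

carry_out(targets=[[[1, 66, 42, 0, 0, 0, -7], [1, 133, 83, 0, 0, 0, -14], [1, 200, 125, 0, 0, 0, -16.8], [1, 261, 166, 0, 0, 0, -16.8], [1, 261, 166, 0, 0, 0, -16.8], [1, 261, 166, 0, 0, 0, -16.8], [1, 261, 166, 0, 0, 0, -16.8], [1, 261, 166, 0, 0, 0, -16.8], [1, 261, 166, 0, 0, 0, -16.8], [1, 261, 166, -30, 0, 0, -16.8], [1, 261, 166, -60, 0, 0, -16.8], [1, 261, 166, -90, 0, 0, -16.8], [1, 261, 166, -90, 0, 0, -16.8], [1, 261, 166, -90, 0, 0, -16.8]]])

```text
time_s: 1.32
position: [0.4197, -0.3605, 0.1629]
tool_rot: [[-1.0, -0.002, 0.0], [-0.0, 0.002, -1.0], [0.002, -1.0, -0.002]]
ft_force: [0.0, -0.1, 0.4]
grip_width: 0.0002
```

carry_out(targets=[[[1, 12, 0, 0, 0, 0, 0], [1, 24, 0, 0, 0, 0, 0], [1, 36, 0, 0, 0, 0, 0], [1, 48, 0, 0, 0, 0, 0], [1, 58, 0, 0, 0, 0, 0], [1, 68, 0, 0, 0, 0, 0], [1, 76, 0, 0, 0, 0, 0], [1, 84, 0, 0, 0, 0, 0], [1, 88, 0, 0, 0, 0, 0], [1, 91, 0, 0, 0, 0, 0], [1, 91, 0, 0, 0, 0, 0]]])

```text
time_s: 2.23
position: [0.5065, -0.3606, 0.1635]
tool_rot: [[-1.0, -0.014, -0.0], [0.0, 0.002, -1.0], [0.014, -1.0, -0.002]]
ft_force: [-29.8, 1.1, 11.5]
grip_width: 0.0
```

```bash
python3 - <<'E'
from h import *
d=snap('scene','s1.png'); im=cv2.cvtColor(d['img'],cv2.COLOR_RGB2BGR)
cv2.imwrite('pics/z5.png',cv2.resize(im[180:340,100:260],None,fx=3.5,fy=3.5,interpolation=cv2.INTER_CUBIC))
E
```

```text
(no output)
```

View pics/z5.png

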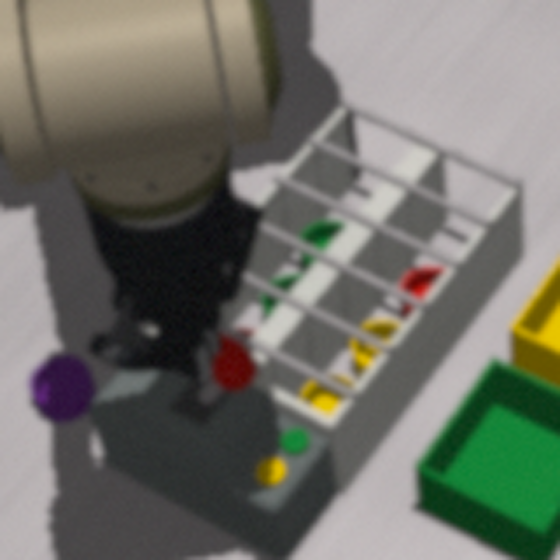

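carry_out(targets=[[[1, -12, 0, 0, 0, 0, 0], [1, -24, 0, 0, 0, 0, 0], [1, -24, 0, 30, 0, 0, 0], [1, -24, 0, 65, 0, 0, 0], [0.3, -15, 40, 90, 0, 0, 6], [0.3, -5, 80, 90, 0, 0, 13], [0.3, 5, 120, 90, 0, 0, 20], [0, 15, 160, 90, 0, 0, 27], [0, 25, 200, 90, 0, 0, 34], [0, 30, 240, 90, 0, 0, 41], [0, 40, 280, 90, 0, 0, 48], [0, 45, 320, 90, 0, 0, 55], [0, 50, 360, 90, 0, 0, 62], [0, 55, 400, 90, 0, 0, 69], [0, 60, 440, 90, 0, 0, 76], [0, 65, 480, 90, 0, 0, 83], [0, 70, 520, 90, 0, 0, 90], [0, 75, 560, 90, 0, 0, 97], [0, 80, 600, 90, 0, 0, 104], [0, 85, 640, 90, 0, 0, 104]]])

```text
time_s: 3.95
position: [0.5962, 0.282, 0.2536]
tool_rot: [[0.249, 0.0, 0.968], [-0.968, 0.0, 0.249], [-0.0, -1.0, 0.0]]
ft_force: [1.0, -0.1, 0.2]
grip_width: 0.0852
```

carry_out(targets=[[[0, 3, 32, 0, 0, 0, 0], [0, 6, 64, 0, 0, 0, 0], [0, 6, 64, 0, 0, 0, 0], [0, 6, 64, 0, 0, 0, 0], [0, 6, 64, 0, 0, 0, 0]]])

```text
time_s: 4.37
position: [0.6023, 0.3434, 0.2532]
tool_rot: [[0.243, -0.0, 0.97], [-0.97, -0.0, 0.243], [0.0, -1.0, -0.0]]
ft_force: [-0.3, -0.1, 0.4]
grip_width: 0.0856
```

```bash
python3 - <<'E'
from h import *
d=snap('wrist','w1.png');d=snap('top','t1.png')
E
```

```text
(no output)
```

View pics/w1.png

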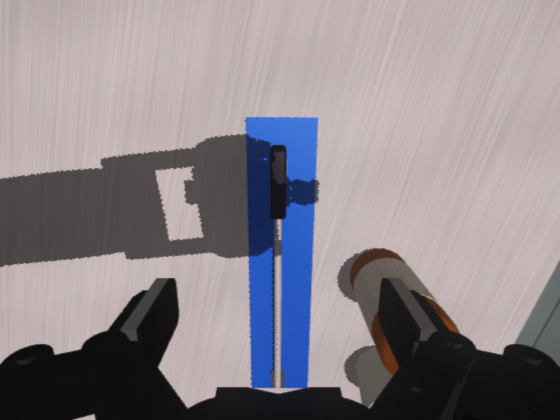

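View pics/t1.png

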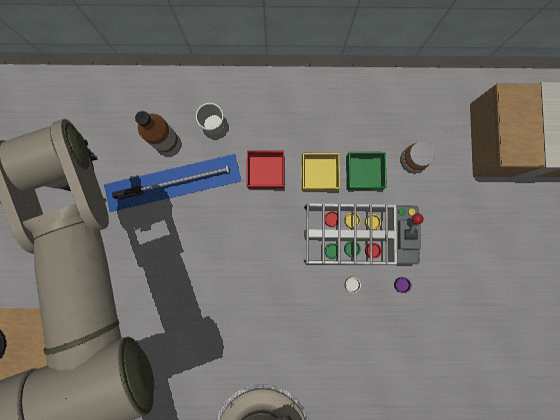

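```bash
python3 - <<'E'
from h import *
np.set_printoptions(precision=4,suppress=True)
W=load('w1')
for n,p,z in [('h far',(278.5,147),.046),('h near',(278.5,216),.046),('rod',(277.5,380),.031),('mat1',(246,118),0),('mat2',(318,118),0),('mat3',(252,387),0),('mat4',(308,387),0)]:
    print(n,onz(W,*p,z))
E
```

```text
h far [0.5945 0.3815 0.046 ]
h near [0.6109 0.3157 0.046 ]
rod [0.6621 0.1061 0.031 ]
mat1 [0.5558 0.397  0.    ]
mat2 [0.6285 0.4152 0.    ]
mat3 [0.6386 0.0583 0.    ]
mat4 [0.7116 0.0765 0.    ]
```

carry_out(targets=[[[0, 0, 4, -40, 0, 0, 0], [0, 0, 4, -80, 0, 0, 0], [0, 0, 4, -120, 0, 0, 0], [0, 0, 4, -160, 0, 0, 0], [0, 0, 4, -195, 0, 0, 0], [0, 0, 4, -215, 0, 0, 0], [0, 0, 4, -222, 0, 0, 0], [0, 0, 4, -222, 0, 0, 0], [1, 0, 4, -222, 0, 0, 0], [1, 0, 4, -222, 0, 0, 0], [1, 0, 4, -222, 0, 0, 0], [1, 0, 4, -222, 0, 0, 0], [1, 0, 4, -222, 0, 0, 0], [1, 0, 4, -222, 0, 0, 0]]], squeeze=80)

```text
time_s: 5.63
position: [0.6025, 0.3477, 0.0322]
tool_rot: [[0.242, 0.001, 0.97], [-0.97, 0.0, 0.242], [-0.0, -1.0, 0.001]]
ft_force: [0.9, 0.1, 1.5]
grip_width: 0.0147
```

carry_out(targets=[[[1, 0, 0, 15, 0, 0, 0], [1, 0, 0, 35, 0, 0, 0], [1, 0, 0, 65, 0, 0, 0], [1, 0, 0, 95, 0, 0, 0], [1, -10, -10, 120, 0, 0, -2], [1, -20, -35, 120, 0, 0, -5], [1, -34, -60, 120, 0, 0, -8], [1, -48, -85, 120, 0, 0, -11], [1, -60, -110, 120, 0, 0, -14], [1, -67, -128, 120, 0, 0, -14], [1, -67, -128, 120, 0, 0, -14]]])

```text
time_s: 6.55
position: [0.5341, 0.217, 0.1517]
tool_rot: [[-0.002, -0.001, 1.0], [-1.0, -0.001, -0.002], [0.001, -1.0, -0.001]]
ft_force: [0.1, 0.0, -1.3]
grip_width: 0.015
```

```bash
cat > tip.py <<'E'
from h import *
import sys
np.set_printoptions(precision=4,suppress=True)
def zoom(src,fn,box,f):
    d=snap(src,fn+'.png'); im=cv2.cvtColor(d['img'],cv2.COLOR_RGB2BGR); u0,v0,u1,v1=box
    cv2.imwrite('pics/'+fn+'z.png',cv2.resize(im[v0:v1,u0:u1],None,fx=f,fy=f,interpolation=cv2.INTER_CUBIC)); return d
E
python3 - <<'E'
from tip import *
zoom('top','t2',(100,130,440,310),2.3); zoom('scene','s2',(100,100,400,340),2.3)
E
```

```text
(no output)
```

View pics/t2z.png

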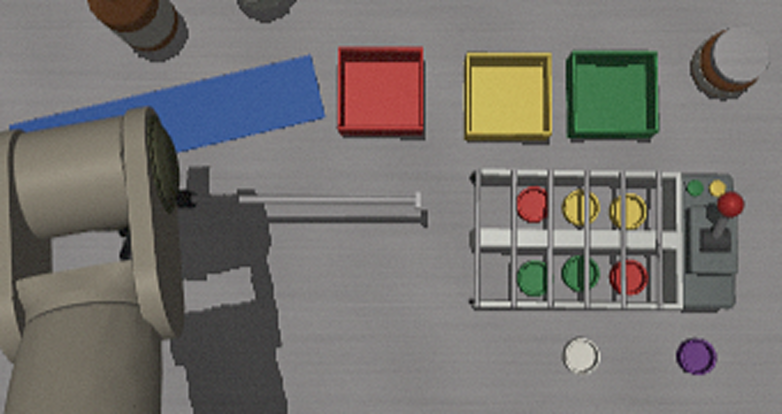

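View pics/s2z.png

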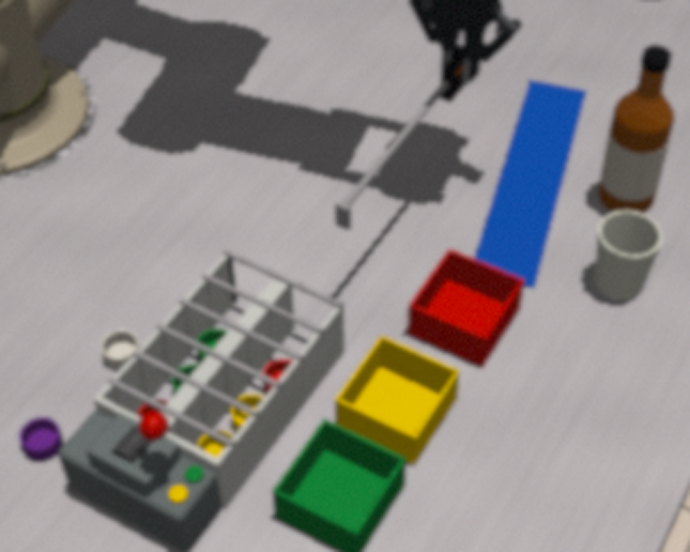

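```bash
python3 - <<'E'
from tip import *
T=load('t2');S=load('s2')
a=(418/2.3+100,199/2.3+130); b=(346/2.3+100,206/2.3+100)
print(onz(T,*a,.151),tri(T,a,S,b)); print(onz(S,346/2.3+100,225/2.3+100,.12))
E
```

```text
[ 0.5325 -0.0458  0.151 ] (array([ 0.536 , -0.0435,  0.1496]), np.float64(0.008211371452885698))
[ 0.5384 -0.0402  0.12  ]
```

carry_out(targets=[[[1, 0, 0, -30, 0, 0, 0], [1, 0, 0, -60, 0, 0, 0], [1, 0, 0, -85, 0, 0, 0], [1, 0, 0, -91, 0, 0, 0], [1, 0, -15, -91, 0, 0, 0], [1, 0, -35, -91, 0, 0, 0], [1, 0, -55, -91, 0, 0, 0], [1, 0, -75, -91, 0, 0, 0], [1, 0, -95, -91, 0, 0, 0], [1, 0, -115, -91, 0, 0, 0], [1, 0, -128, -91, 0, 0, 0], [1, 0, -133, -91, 0, 0, 0], [1, 0, -133, -91, 0, 0, 0]]])

```text
time_s: 7.73
position: [0.5359, 0.0862, 0.0608]
tool_rot: [[-0.0, 0.001, 1.0], [-1.0, 0.0, -0.0], [-0.0, -1.0, 0.001]]
ft_force: [-0.8, -0.1, -2.0]
grip_width: 0.0151
```

```bash
python3 - <<'E'
from tip import *
zoom('top','t3',(290,190,440,300),5)
E
```

```text
(no output)
```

View pics/t3z.png

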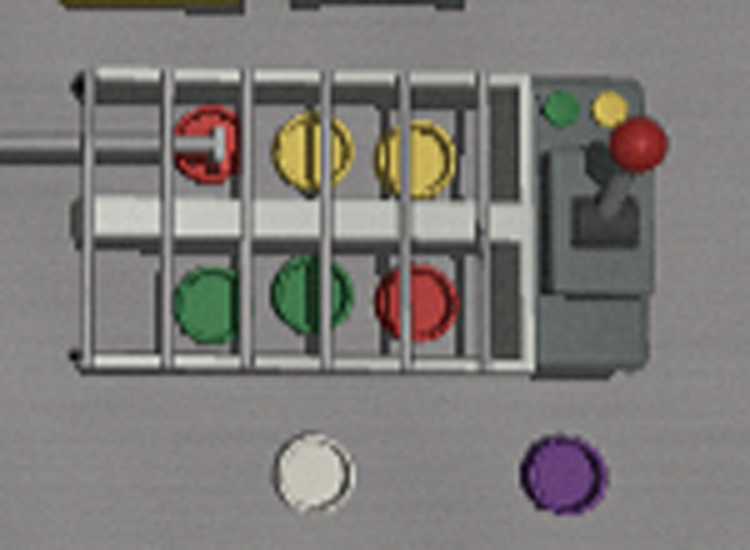

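carry_out(targets=[[[1, 0, 0, -10, 0, 0, 0], [1, 0, 0, -20, 0, 0, 0], [1, 0, 0, -22, 0, 0, 0], [1, 0, 0, -22, 0, 0, 0], [1, 0, 8, -22, 0, 0, 0], [1, 0, 16, -22, 0, 0, 0], [1, 0, 26, -22, 0, 0, 0], [1, 0, 38, -22, 0, 0, 0], [1, 0, 50, -22, 0, 0, 0], [1, 0, 62, -22, 0, 0, 0], [1, 0, 74, -22, 0, 0, 0], [1, 0, 86, -22, 0, 0, 0], [1, 0, 98, -22, 0, 0, 0], [1, 0, 110, -22, 0, 0, 0], [1, 0, 122, -22, 0, 0, 0], [1, 0, 126, -22, 0, 0, 0]]])

```text
time_s: 9.12
position: [0.5351, 0.2145, 0.0383]
tool_rot: [[0.002, 0.0, 1.0], [-1.0, 0.0, 0.002], [-0.0, -1.0, 0.0]]
ft_force: [0.3, -0.0, -1.7]
grip_width: 0.015
```

```bash
python3 - <<'E'
from tip import *
zoom('top','t4',(220,170,430,300),3.5)
E
```

```text
(no output)
```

View pics/t4z.png

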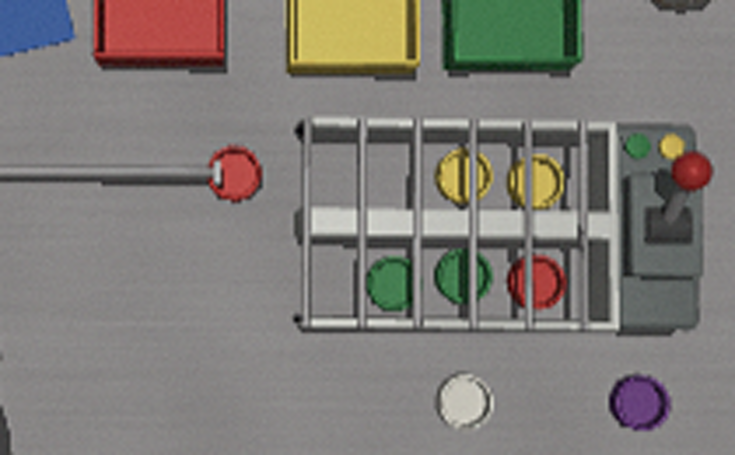

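carry_out(targets=[[[1, -6, 4, 0, 0, 0, 0], [1, -14, 9, 0, 0, 0, 0], [1, -26, 17, 0, 0, 0, 0], [1, -40, 25, 0, 0, 0, 0], [1, -54, 34, 0, 0, 0, 0], [1, -68, 43, 0, 0, 0, 0], [1, -82, 52, 0, 0, 0, 0], [1, -96, 60, 0, 0, 0, 0], [1, -110, 69, 0, 0, 0, 0], [1, -124, 78, 0, 0, 0, 0], [1, -138, 87, 0, 0, 0, 0], [1, -152, 96, 0, 0, 0, 0], [1, -166, 104, 0, 0, 0, 0], [1, -180, 113, 0, 0, 0, 0], [1, -194, 122, 0, 0, 0, 0], [1, -206, 130, 0, 0, 0, 0], [1, -214, 134, 0, 0, 0, 0], [1, -217, 136, 0, 0, 0, 0], [1, -213, 133, 0, 0, 0, 0], [1, -209, 130, 0, 0, 0, 0]]])

```text
time_s: 10.83
position: [0.3267, 0.3424, 0.0384]
tool_rot: [[0.001, 0.001, 1.0], [-1.0, 0.0, 0.001], [-0.0, -1.0, 0.001]]
ft_force: [-0.2, -0.2, -1.4]
grip_width: 0.0149
```

carry_out(targets=[[[1, 0, 0, 10, 0, 0, 0], [1, 0, 0, 25, 0, 0, 0], [1, 0, 0, 40, 0, 0, 0], [1, 0, 0, 40, 0, 0, 0]]])

```text
time_s: 11.17
position: [0.3283, 0.3426, 0.0804]
tool_rot: [[-0.001, 0.004, 1.0], [-1.0, 0.002, -0.001], [-0.002, -1.0, 0.004]]
ft_force: [0.4, 0.4, -1.1]
grip_width: 0.0149
```

```bash
python3 - <<'E'
from tip import *
zoom('top','t5',(180,140,430,320),3)
E
```

```text
(no output)
```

View pics/t5z.png

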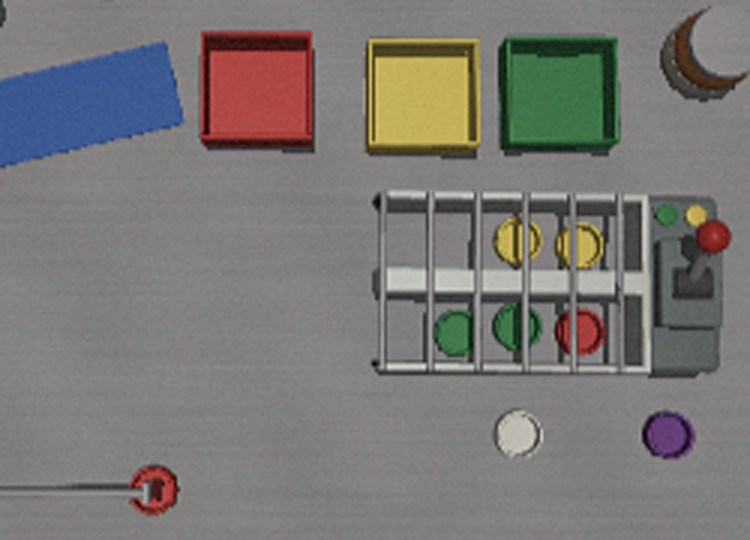

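carry_out(targets=[[[1, 25, -15, 0, 0, 0, 0], [1, 55, -35, 0, 0, 0, 0], [1, 85, -55, 0, 0, 0, 0], [1, 115, -75, 0, 0, 0, 0], [1, 145, -95, 0, 0, 0, 0], [1, 175, -115, 0, 0, 0, 0], [1, 197, -130, -10, 0, 0, 0], [1, 204, -132, -20, 0, 0, 0], [1, 204, -135, -20, 0, 0, 0], [1, 204, -160, -20, 0, 0, 0], [1, 204, -185, -20, 0, 0, 0], [1, 204, -210, -20, 0, 0, 0], [1, 204, -235, -20, 0, 0, 0], [1, 204, -260, -20, 0, 0, 0], [1, 204, -285, -20, 0, 0, 0], [1, 204, -303, -20, 0, 0, 0], [1, 204, -311, -20, 0, 0, 0], [1, 204, -311, -20, 0, 0, 0], [1, 204, -311, -20, 0, 0, 0]]])

```text
time_s: 12.8
position: [0.5297, 0.0324, 0.0582]
tool_rot: [[0.001, -0.001, 1.0], [-1.0, 0.0, 0.001], [-0.0, -1.0, -0.001]]
ft_force: [-0.4, -0.1, -1.1]
grip_width: 0.0147
```

```bash
python3 - <<'E'
from tip import *
zoom('top','t6',(290,190,440,300),5)
E
```

```text
(no output)
```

View pics/t6z.png

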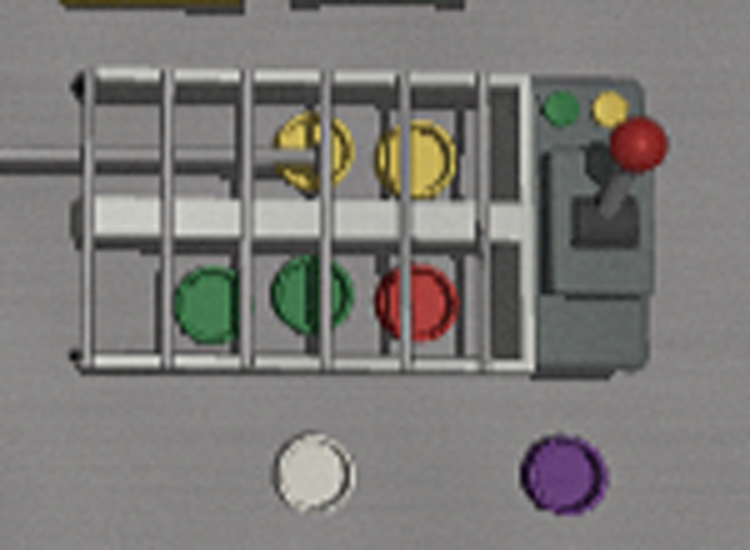

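carry_out(targets=[[[1, 2, 0, 0, 0, 0, 0], [1, 2, 0, -10, 0, 0, 0], [1, 2, 0, -20, 0, 0, 0], [1, 2, 0, -20, 0, 0, 0], [1, 2, 8, -20, 0, 0, 0], [1, 3, 16, -20, 0, 0, 0], [1, 3, 26, -20, 0, 0, 0], [1, 3, 38, -20, 0, 0, 0], [1, 3, 50, -20, 0, 0, 0], [1, 3, 62, -20, 0, 0, 0], [1, 3, 74, -20, 0, 0, 0], [1, 3, 86, -20, 0, 0, 0], [1, 3, 98, -20, 0, 0, 0], [1, 3, 110, -20, 0, 0, 0], [1, 3, 122, -20, 0, 0, 0], [1, 3, 134, -20, 0, 0, 0], [1, 3, 148, -20, 0, 0, 0], [1, 3, 162, -20, 0, 0, 0], [1, 3, 174, -20, 0, 0, 0], [1, 3, 182, -20, 0, 0, 0]]])

```text
time_s: 14.52
position: [0.5331, 0.2151, 0.0383]
tool_rot: [[0.001, -0.0, 1.0], [-1.0, 0.0, 0.001], [-0.0, -1.0, -0.0]]
ft_force: [0.0, -0.8, -0.4]
grip_width: 0.0146
```

carry_out(targets=[[[1, -6, 2, 0, 0, 0, 0], [1, -14, 5, 0, 0, 0, 0], [1, -26, 9, 0, 0, 0, 0], [1, -40, 12, 0, 0, 0, 0], [1, -54, 16, 0, 0, 0, 0], [1, -68, 20, 0, 0, 0, 0], [1, -82, 23, 0, 0, 0, 0], [1, -96, 27, 0, 0, 0, 0], [1, -110, 30, 0, 0, 0, 0], [1, -124, 34, 0, 0, 0, 0], [1, -138, 38, 0, 0, 0, 0], [1, -152, 41, 0, 0, 0, 0], [1, -166, 45, 0, 0, 0, 0], [1, -180, 48, 0, 0, 0, 0], [1, -194, 52, 0, 0, 0, 0], [1, -206, 55, 0, 0, 0, 0], [1, -214, 56, 0, 0, 0, 0], [1, -215, 56, 0, 0, 0, 0], [1, -211, 53, 0, 0, 0, 0], [1, -206, 51, 0, 0, 0, 0]]])

```text
time_s: 16.18
position: [0.328, 0.2644, 0.0384]
tool_rot: [[0.001, 0.001, 1.0], [-1.0, 0.0, 0.001], [-0.0, -1.0, 0.001]]
ft_force: [-0.2, 0.8, -1.9]
grip_width: 0.0147
```

carry_out(targets=[[[1, 0, 0, 10, 0, 0, 0], [1, 0, 0, 25, 0, 0, 0], [1, 0, 0, 40, 0, 0, 0], [1, 0, 0, 40, 0, 0, 0]]])

```text
time_s: 16.52
position: [0.3294, 0.2647, 0.0801]
tool_rot: [[-0.0, 0.004, 1.0], [-1.0, 0.002, -0.0], [-0.002, -1.0, 0.004]]
ft_force: [0.3, 0.0, -1.2]
grip_width: 0.0149
```

```bash
python3 - <<'E'
from tip import *
zoom('top','t7',(180,140,430,320),3)
E
```

```text
(no output)
```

View pics/t7z.png

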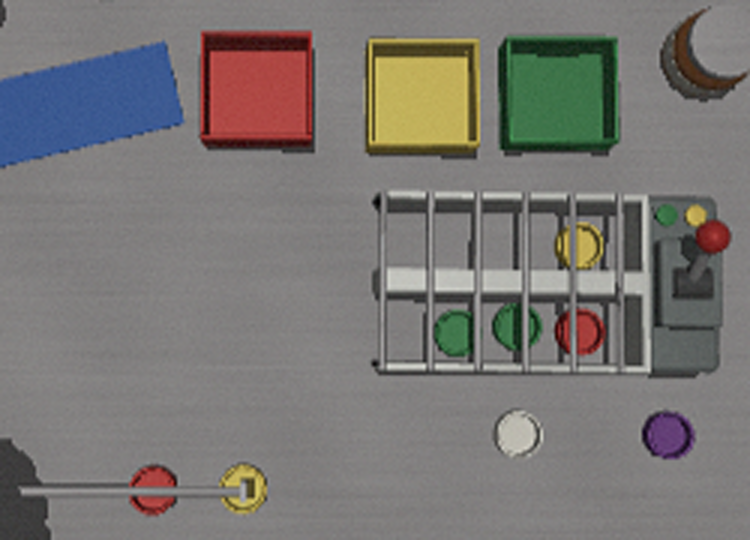

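carry_out(targets=[[[1, 30, -10, 0, 0, 0, 0], [1, 65, -20, 0, 0, 0, 0], [1, 100, -30, 0, 0, 0, 0], [1, 135, -40, 0, 0, 0, 0], [1, 165, -50, 0, 0, 0, 0], [1, 190, -55, -10, 0, 0, 0], [1, 200, -55, -20, 0, 0, 0], [1, 200, -60, -20, 0, 0, 0], [1, 200, -85, -20, 0, 0, 0], [1, 200, -110, -20, 0, 0, 0], [1, 200, -135, -20, 0, 0, 0], [1, 200, -160, -20, 0, 0, 0], [1, 200, -185, -20, 0, 0, 0], [1, 200, -210, -20, 0, 0, 0], [1, 200, -235, -20, 0, 0, 0], [1, 200, -260, -20, 0, 0, 0], [1, 200, -280, -20, 0, 0, 0], [1, 200, -287, -20, 0, 0, 0], [1, 200, -287, -20, 0, 0, 0], [1, 200, -287, -20, 0, 0, 0]]])

```text
time_s: 18.23
position: [0.5267, -0.022, 0.058]
tool_rot: [[0.0, -0.001, 1.0], [-1.0, 0.001, 0.0], [-0.001, -1.0, -0.001]]
ft_force: [0.4, 0.1, -2.3]
grip_width: 0.0154
```

```bash
python3 - <<'E'
from tip import *
zoom('top','t8',(290,190,440,300),5)
E
```

```text
(no output)
```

View pics/t8z.png

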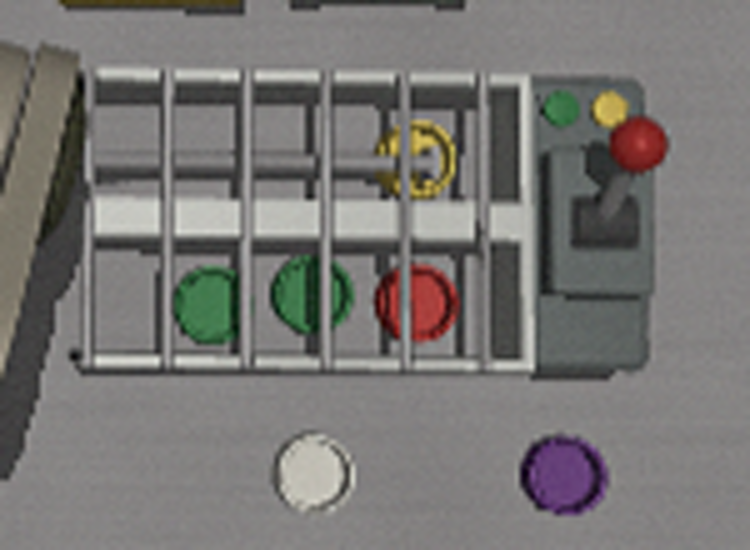

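carry_out(targets=[[[1, 1, 0, -10, 0, 0, 0], [1, 1, 0, -20, 0, 0, 0], [1, 1, 0, -20, 0, 0, 0], [1, 1, 8, -20, 0, 0, 0], [1, 3, 18, -20, 0, 0, 0], [1, 4, 30, -20, 0, 0, 0], [1, 6, 42, -20, 0, 0, 0], [1, 7, 55, -20, 0, 0, 0], [1, 7, 68, -20, 0, 0, 0], [1, 7, 81, -20, 0, 0, 0], [1, 7, 94, -20, 0, 0, 0], [1, 7, 107, -20, 0, 0, 0], [1, 7, 121, -20, 0, 0, 0], [1, 7, 135, -20, 0, 0, 0], [1, 7, 149, -20, 0, 0, 0], [1, 7, 163, -20, 0, 0, 0], [1, 7, 177, -20, 0, 0, 0], [1, 7, 191, -20, 0, 0, 0], [1, 7, 205, -20, 0, 0, 0], [1, 7, 217, -20, 0, 0, 0]]])

```text
time_s: 19.95
position: [0.534, 0.1962, 0.0383]
tool_rot: [[0.001, -0.0, 1.0], [-1.0, 0.0, 0.001], [-0.0, -1.0, -0.0]]
ft_force: [0.2, -0.7, -0.9]
grip_width: 0.0152
```

carry_out(targets=[[[1, 0, 8, 0, 0, 0, 0], [1, -6, 10, 0, 0, 0, 0], [1, -14, 10, 0, 0, 0, 0], [1, -26, 10, 0, 0, 0, 0], [1, -40, 10, 0, 0, 0, 0], [1, -54, 10, 0, 0, 0, 0], [1, -68, 10, 0, 0, 0, 0], [1, -82, 10, 0, 0, 0, 0], [1, -96, 10, 0, 0, 0, 0], [1, -110, 10, 0, 0, 0, 0], [1, -124, 10, 0, 0, 0, 0], [1, -138, 10, 0, 0, 0, 0], [1, -152, 10, 0, 0, 0, 0], [1, -166, 10, 0, 0, 0, 0], [1, -180, 10, 0, 0, 0, 0], [1, -194, 10, 0, 0, 0, 0], [1, -206, 10, 0, 0, 0, 0], [1, -214, 10, 0, 0, 0, 0], [1, -215, 10, 0, 0, 0, 0], [1, -207, 6, 0, 0, 0, 0]]])

```text
time_s: 21.62
position: [0.3261, 0.2005, 0.0385]
tool_rot: [[0.001, -0.001, 1.0], [-1.0, -0.0, 0.001], [0.0, -1.0, -0.001]]
ft_force: [-0.5, -0.0, -0.8]
grip_width: 0.015
```

carry_out(targets=[[[1, 0, 0, 0, 0, 0, 0], [1, 0, 0, 10, 0, 0, 0], [1, 0, 0, 25, 0, 0, 0], [1, 0, 0, 40, 0, 0, 0], [1, 0, 0, 40, 0, 0, 0]]])

```text
time_s: 22.03
position: [0.3292, 0.2007, 0.0801]
tool_rot: [[-0.0, 0.005, 1.0], [-1.0, 0.001, -0.0], [-0.001, -1.0, 0.005]]
ft_force: [0.6, 1.0, -2.2]
grip_width: 0.0151
```

```bash
python3 - <<'E'
from tip import *
zoom('top','t9',(180,140,430,320),3)
E
```

```text
(no output)
```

View pics/t9z.png

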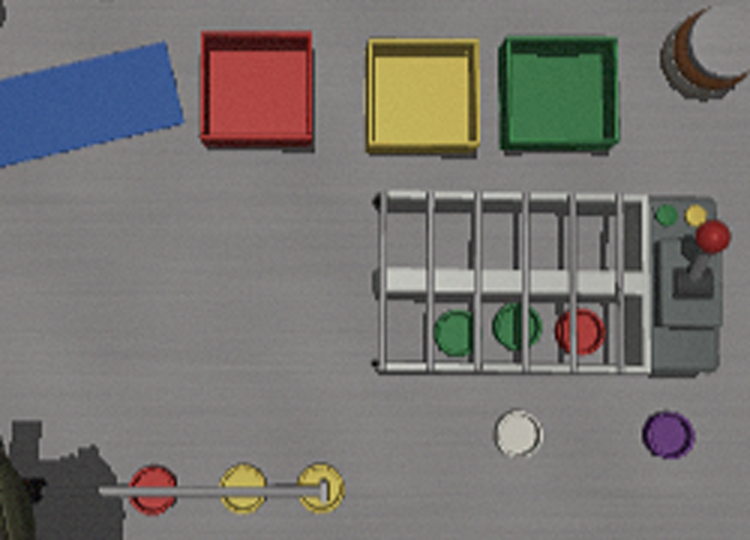

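carry_out(targets=[[[1, 25, 0, 0, 0, 0, 0], [1, 55, 0, 0, 0, 0, 0], [1, 85, 0, 0, 0, 0, 0], [1, 110, 0, -5, 0, 0, 0], [1, 123, 0, -15, 0, 0, 0], [1, 126, 0, -20, 0, 0, 0], [1, 126, -15, -20, 0, 0, 0], [1, 126, -40, -20, 0, 0, 0], [1, 126, -65, -20, 0, 0, 0], [1, 126, -90, -20, 0, 0, 0], [1, 126, -110, -20, 0, 0, 0], [1, 126, -118, -20, 0, 0, 0], [1, 126, -118, -20, 0, 0, 0], [1, 126, -118, -20, 0, 0, 0]]])

```text
time_s: 23.25
position: [0.4528, 0.0829, 0.058]
tool_rot: [[-0.0, -0.001, 1.0], [-1.0, 0.0, -0.0], [-0.0, -1.0, -0.001]]
ft_force: [0.4, 0.4, -1.7]
grip_width: 0.015
```

```bash
python3 - <<'E'
from tip import *
zoom('top','t10',(290,190,440,300),5)
E
```

```text
(no output)
```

View pics/t10z.png

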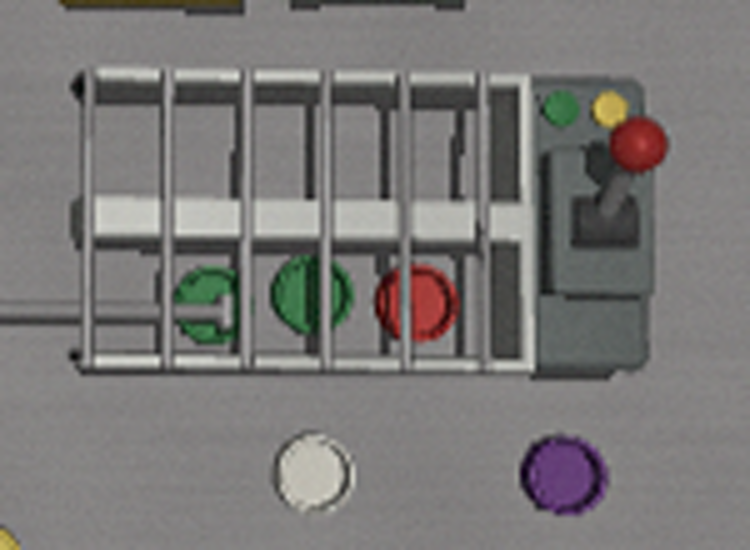

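carry_out(targets=[[[1, 3, 0, 0, 0, 0, 0], [1, 3, 0, -10, 0, 0, 0], [1, 3, 0, -20, 0, 0, 0], [1, 3, 0, -20, 0, 0, 0], [1, 3, 8, -20, 0, 0, 0], [1, 5, 16, -20, 0, 0, 0], [1, 5, 26, -20, 0, 0, 0], [1, 5, 38, -20, 0, 0, 0], [1, 5, 50, -20, 0, 0, 0], [1, 5, 62, -20, 0, 0, 0], [1, 5, 74, -20, 0, 0, 0], [1, 5, 86, -20, 0, 0, 0], [1, 5, 98, -20, 0, 0, 0], [1, 5, 110, -20, 0, 0, 0], [1, 5, 123, -20, 0, 0, 0], [1, 5, 137, -20, 0, 0, 0], [1, 5, 151, -20, 0, 0, 0], [1, 5, 165, -20, 0, 0, 0], [1, 5, 179, -20, 0, 0, 0], [1, 5, 190, -20, 0, 0, 0]]])

```text
time_s: 24.97
position: [0.458, 0.2745, 0.0386]
tool_rot: [[0.002, 0.001, 1.0], [-1.0, 0.0, 0.002], [-0.0, -1.0, 0.001]]
ft_force: [0.2, -0.5, -0.9]
grip_width: 0.0153
```

carry_out(targets=[[[1, 3, 10, 0, 0, 0, 0], [1, 10, 20, 0, 0, 0, 0], [1, 20, 30, 0, 0, 0, 0], [1, 30, 40, 0, 0, 0, 0], [1, 40, 50, 0, 0, 0, 0], [1, 50, 58, 0, 0, 0, 0], [1, 60, 66, 0, 0, 0, 0], [1, 70, 72, 0, 0, 0, 0], [1, 80, 76, 0, 0, 0, 0], [1, 87, 78, 0, 0, 0, 0], [1, 89, 78, 0, 0, 0, 0], [1, 89, 78, 0, 0, 0, 0], [1, 81, 70, 0, 0, 0, 0], [1, 81, 70, 0, 0, 0, 0], [1, 81, 70, 10, 0, 0, 0], [1, 81, 70, 25, 0, 0, 0], [1, 81, 70, 40, 0, 0, 0], [1, 81, 70, 40, 0, 0, 0]]])

```text
time_s: 26.47
position: [0.5407, 0.3434, 0.0821]
tool_rot: [[0.001, 0.006, 1.0], [-1.0, 0.002, 0.001], [-0.002, -1.0, 0.006]]
ft_force: [0.1, 0.3, -0.8]
grip_width: 0.0145
```

```bash
python3 - <<'E'
from tip import *
zoom('top','t11',(180,140,430,320),3)
E
```

```text
(no output)
```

View pics/t11z.png

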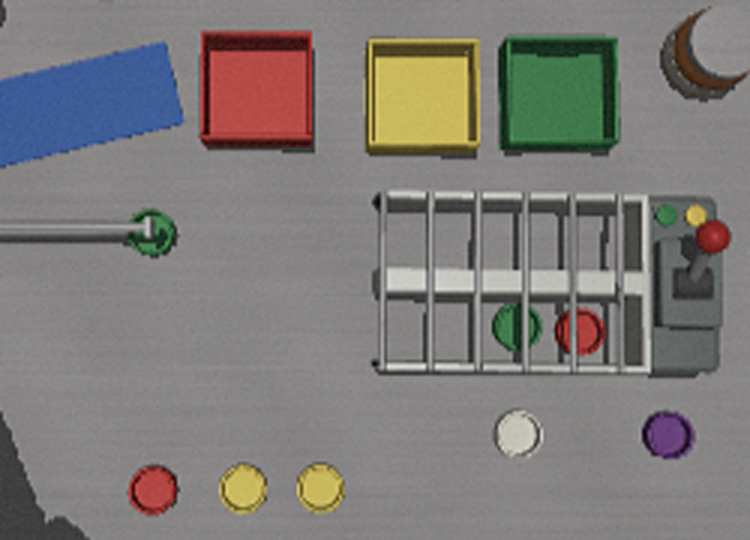

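carry_out(targets=[[[1, -15, -25, 0, 0, 0, 0], [1, -35, -55, 0, 0, 0, 0], [1, -50, -80, 0, 0, 0, 0], [1, -65, -105, 0, 0, 0, 0], [1, -77, -125, -10, 0, 0, 0], [1, -80, -135, -22, 0, 0, 0], [1, -80, -140, -22, 0, 0, 0], [1, -80, -160, -22, 0, 0, 0], [1, -80, -185, -22, 0, 0, 0], [1, -80, -210, -22, 0, 0, 0], [1, -80, -235, -22, 0, 0, 0], [1, -80, -260, -22, 0, 0, 0], [1, -80, -285, -22, 0, 0, 0], [1, -80, -303, -22, 0, 0, 0], [1, -80, -310, -22, 0, 0, 0], [1, -80, -310, -22, 0, 0, 0], [1, -80, -310, -22, 0, 0, 0]]])

```text
time_s: 27.93
position: [0.4595, 0.033, 0.0564]
tool_rot: [[0.0, 0.0, 1.0], [-1.0, 0.0, 0.0], [-0.0, -1.0, 0.0]]
ft_force: [0.2, 0.5, -1.4]
grip_width: 0.0152
```

```bash
python3 - <<'E'
from tip import *
zoom('top','t12',(290,190,440,300),5)
E
```

```text
(no output)
```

View pics/t12z.png

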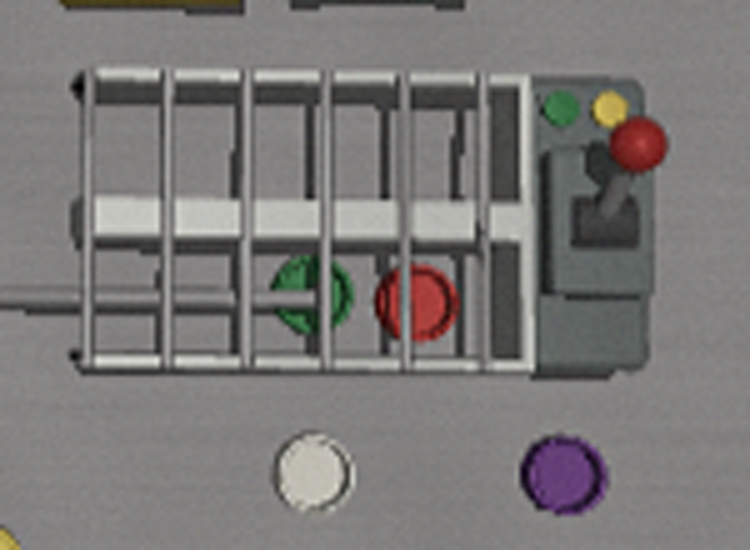

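carry_out(targets=[[[1, 1, 0, 0, 0, 0, 0], [1, 1, 0, -10, 0, 0, 0], [1, 1, 0, -18, 0, 0, 0], [1, 1, 0, -18, 0, 0, 0], [1, 1, 8, -18, 0, 0, 0], [1, 1, 16, -18, 0, 0, 0], [1, 1, 26, -18, 0, 0, 0], [1, 1, 38, -18, 0, 0, 0], [1, 1, 50, -18, 0, 0, 0], [1, 1, 62, -18, 0, 0, 0], [1, 1, 74, -18, 0, 0, 0], [1, 1, 86, -18, 0, 0, 0], [1, 1, 98, -18, 0, 0, 0], [1, 1, 110, -18, 0, 0, 0], [1, 1, 123, -18, 0, 0, 0], [1, 1, 137, -18, 0, 0, 0], [1, 1, 151, -18, 0, 0, 0], [1, 1, 165, -18, 0, 0, 0], [1, 1, 179, -18, 0, 0, 0], [1, 1, 190, -18, 0, 0, 0]]])

```text
time_s: 29.65
position: [0.4598, 0.2245, 0.0386]
tool_rot: [[0.002, 0.0, 1.0], [-1.0, 0.0, 0.002], [-0.0, -1.0, 0.0]]
ft_force: [0.4, -1.0, -1.3]
grip_width: 0.0148
```

carry_out(targets=[[[1, 3, 7, 0, 0, 0, 0], [1, 10, 13, 0, 0, 0, 0], [1, 20, 20, 0, 0, 0, 0], [1, 30, 26, 0, 0, 0, 0], [1, 40, 32, 0, 0, 0, 0], [1, 50, 38, 0, 0, 0, 0], [1, 60, 44, 0, 0, 0, 0], [1, 70, 47, 0, 0, 0, 0], [1, 80, 48, 0, 0, 0, 0], [1, 85, 48, 0, 0, 0, 0], [1, 86, 48, 0, 0, 0, 0], [1, 86, 48, 0, 0, 0, 0], [1, 78, 41, 0, 0, 0, 0], [1, 78, 41, 0, 0, 0, 0], [1, 78, 41, 10, 0, 0, 0], [1, 78, 41, 25, 0, 0, 0], [1, 78, 41, 40, 0, 0, 0], [1, 78, 41, 40, 0, 0, 0]]])

```text
time_s: 31.15
position: [0.5397, 0.2642, 0.0818]
tool_rot: [[0.001, 0.006, 1.0], [-1.0, 0.002, 0.001], [-0.002, -1.0, 0.006]]
ft_force: [0.1, 0.5, -0.0]
grip_width: 0.0149
```

```bash
python3 - <<'E'
from tip import *
zoom('top','t13',(180,140,430,320),3)
E
```

```text
(no output)
```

View pics/t13z.png

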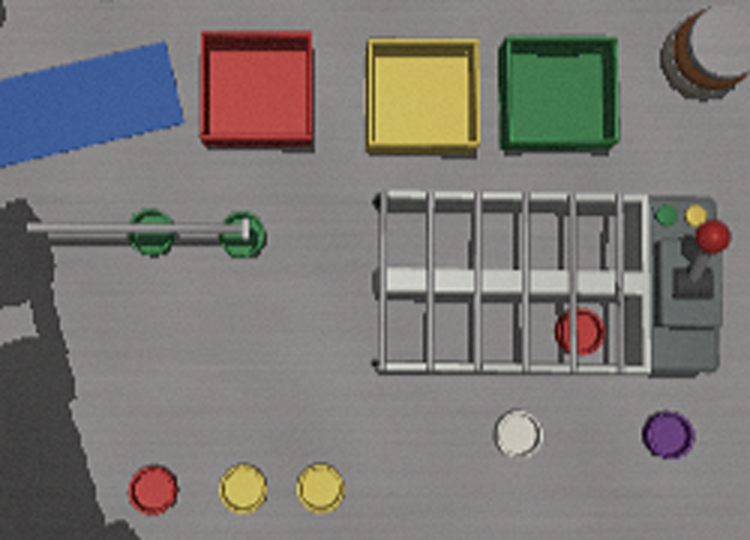

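carry_out(targets=[[[1, -20, -15, 0, 0, 0, 0], [1, -45, -30, 0, 0, 0, 0], [1, -65, -45, 0, 0, 0, 0], [1, -79, -55, -10, 0, 0, 0], [1, -81, -60, -22, 0, 0, 0], [1, -81, -65, -22, 0, 0, 0], [1, -81, -85, -22, 0, 0, 0], [1, -81, -110, -22, 0, 0, 0], [1, -81, -135, -22, 0, 0, 0], [1, -81, -160, -22, 0, 0, 0], [1, -81, -185, -22, 0, 0, 0], [1, -81, -210, -22, 0, 0, 0], [1, -81, -235, -22, 0, 0, 0], [1, -81, -260, -22, 0, 0, 0], [1, -81, -278, -22, 0, 0, 0], [1, -81, -285, -22, 0, 0, 0], [1, -81, -285, -22, 0, 0, 0], [1, -81, -285, -22, 0, 0, 0]]])

```text
time_s: 32.7
position: [0.4574, -0.0211, 0.0563]
tool_rot: [[0.0, -0.0, 1.0], [-1.0, 0.0, 0.0], [-0.0, -1.0, -0.0]]
ft_force: [-0.1, -0.4, -0.7]
grip_width: 0.0152
```

```bash
python3 - <<'E'
from tip import *
zoom('top','t14',(290,190,440,300),5)
E
```

```text
(no output)
```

View pics/t14z.png

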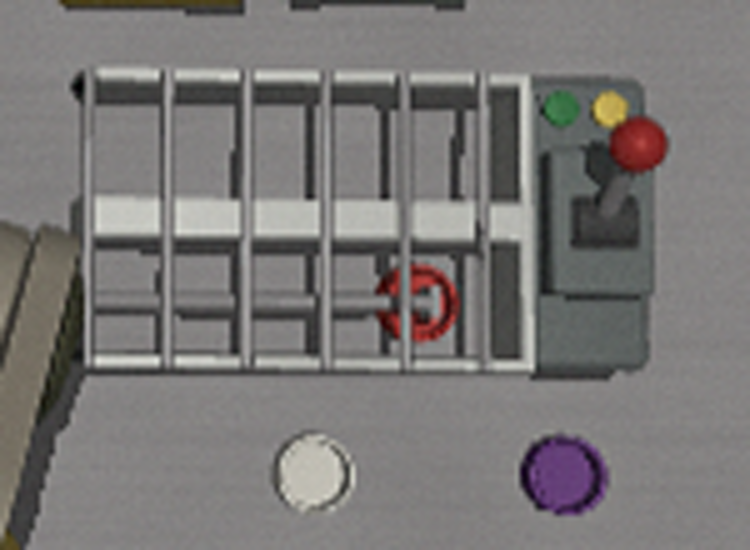

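carry_out(targets=[[[1, 0, 0, -10, 0, 0, 0], [1, 0, 0, -18, 0, 0, 0], [1, 0, 0, -18, 0, 0, 0], [1, 0, 8, -18, 0, 0, 0], [1, 0, 18, -18, 0, 0, 0], [1, 1, 30, -18, 0, 0, 0], [1, 2, 42, -18, 0, 0, 0], [1, 2, 55, -18, 0, 0, 0], [1, 2, 68, -18, 0, 0, 0], [1, 2, 81, -18, 0, 0, 0], [1, 2, 94, -18, 0, 0, 0], [1, 2, 107, -18, 0, 0, 0], [1, 2, 121, -18, 0, 0, 0], [1, 2, 135, -18, 0, 0, 0], [1, 2, 149, -18, 0, 0, 0], [1, 2, 163, -18, 0, 0, 0], [1, 2, 177, -18, 0, 0, 0], [1, 2, 191, -18, 0, 0, 0], [1, 2, 205, -18, 0, 0, 0], [1, 2, 217, -18, 0, 0, 0]]])

```text
time_s: 34.42
position: [0.4588, 0.1975, 0.0387]
tool_rot: [[0.002, 0.0, 1.0], [-1.0, 0.0, 0.002], [-0.0, -1.0, 0.0]]
ft_force: [0.1, -0.6, -1.1]
grip_width: 0.0148
```

carry_out(targets=[[[1, 0, 14, 0, 0, 0, 0], [1, 0, 28, 0, 0, 0, 0], [1, 0, 42, 0, 0, 0, 0], [1, 0, 54, 0, 0, 0, 0], [1, 0, 62, 0, 0, 0, 0], [1, 0, 64, 0, 0, 0, 0], [1, 0, 54, 0, 0, 0, 0], [1, 0, 54, 0, 0, 0, 0], [1, 0, 54, 10, 0, 0, 0], [1, 0, 54, 25, 0, 0, 0], [1, 0, 54, 45, 0, 0, 0], [1, 0, 54, 80, 0, 0, 0], [1, 0, 54, 115, 0, 0, 0], [1, 0, 54, 115, 0, 0, 0]]])

```text
time_s: 35.58
position: [0.4617, 0.2498, 0.1602]
tool_rot: [[-0.0, 0.011, 1.0], [-1.0, 0.003, -0.0], [-0.003, -1.0, 0.011]]
ft_force: [1.5, 0.9, -0.6]
grip_width: 0.0151
```

```bash
python3 - <<'E'
from tip import *
zoom('top','t15',(100,140,430,320),2.3)
E
```

```text
(no output)
```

View pics/t15z.png

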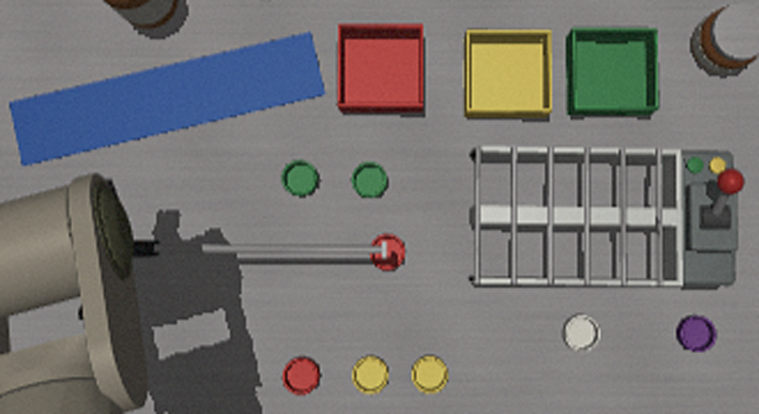

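carry_out(targets=[[[1, 12, 8, 0, 0, 0, 0], [1, 30, 20, 0, 0, 0, 2], [1, 50, 34, 0, 0, 0, 5], [1, 70, 48, 0, 0, 0, 7], [1, 90, 62, 0, 0, 0, 9], [1, 110, 76, 0, 0, 0, 11], [1, 128, 89, 0, 0, 0, 13], [1, 138, 96, 0, 0, 0, 14], [1, 141, 98, 0, 0, 0, 14], [1, 141, 98, -30, 0, 0, 14], [1, 141, 98, -60, 0, 0, 14], [1, 141, 98, -90, 0, 0, 14], [1, 141, 98, -105, 0, 0, 14], [1, 141, 98, -105, 0, 0, 14], [1, 141, 98, -105, 0, 0, 14]]])

```text
time_s: 36.88
position: [0.5998, 0.347, 0.0479]
tool_rot: [[0.242, -0.002, 0.97], [-0.97, -0.001, 0.242], [0.0, -1.0, -0.002]]
ft_force: [-0.1, 0.7, -1.2]
grip_width: 0.0147
```

```bash
python3 - <<'E'
from tip import *
zoom('top','t16',(95,90,250,220),4.6); zoom('scene','s16',(290,110,400,240),4.5)
o=env.observe(); print(o['position'],o['tool_rot'])
E
```

```text
[0.6008 0.3475 0.05  ] [[ 0.2419  0.0022  0.9703]
 [-0.9703  0.0008  0.2419]
 [-0.0002 -1.      0.0023]]
```

View pics/t16z.png

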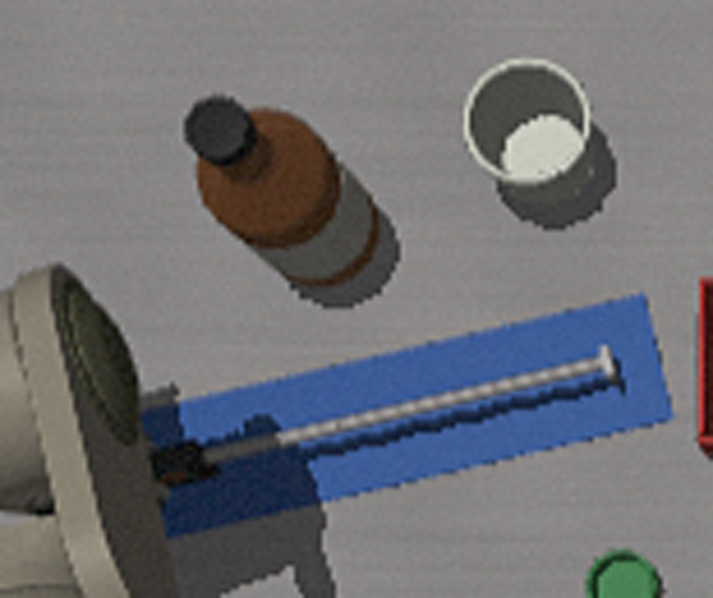

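View pics/s16z.png

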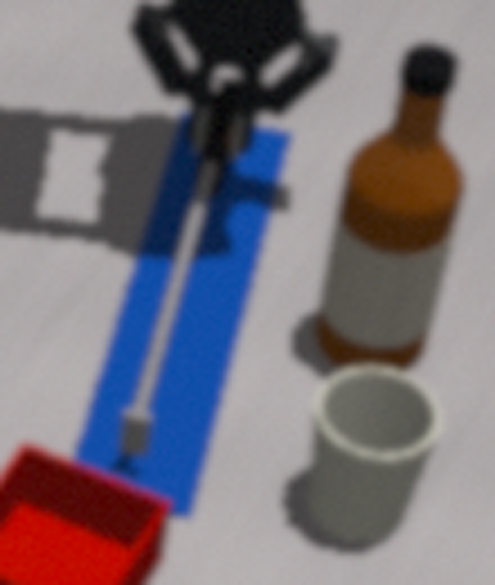

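carry_out(targets=[[[1, 2, 0, -6, 0, 0, 0], [1, 2, 0, -12, 0, 0, 0], [1, 2, 0, -16, 0, 0, 0], [1, 2, 0, -18, 0, 0, 0], [1, 2, 0, -18.5, 0, 0, 0], [1, 2, 0, -18.5, 0, 0, 0], [1, 2, 0, -18.5, 0, 0, 0]]])

```text
time_s: 37.57
position: [0.6025, 0.3476, 0.0321]
tool_rot: [[0.243, 0.002, 0.97], [-0.97, 0.0, 0.243], [0.0, -1.0, 0.002]]
ft_force: [-4.5, -3.9, 13.5]
grip_width: 0.0149
```

carry_out(targets=[[[1, 0, 0, 0.4, 0, 0, 0], [1, 0, 0, 0.4, 0, 0, 0], [0.75, 0, 0, 0.4, 0, 0, 0], [0.7, 0, 0, 0.4, 0, 0, 0], [0.6, 0, 0, 0.4, 0, 0, 0], [0.4, 0, 0, 0.4, 0, 0, 0], [0, 0, 0, 0.4, 0, 0, 0], [0, 0, 0, 0.4, 0, 0, 0], [0, 0, 0, 0.4, 0, 0, 0], [0, 0, 0, 0.4, 0, 0, 0], [0, 0, 0, 30, 0, 0, 0], [0, 0, 0, 70, 0, 0, 0], [0, 0, 0, 110, 0, 0, 0], [0, 0, 0, 150, 0, 0, 0], [0, 0, 0, 190, 0, 0, 0], [0, 0, 0, 190, 0, 0, 0]]])

```text
time_s: 38.9
position: [0.6041, 0.3484, 0.2296]
tool_rot: [[0.243, 0.014, 0.97], [-0.97, 0.005, 0.243], [-0.002, -1.0, 0.015]]
ft_force: [1.3, 0.9, 1.4]
grip_width: 0.0856
```

```bash
python3 - <<'E'
from tip import *
zoom('top','t17',(95,90,250,220),4.6); zoom('scene','s17',(290,110,400,240),4.5); snap('wrist','w17.png')
o=env.observe(); print(o['position'],o['tool_rot'])
E
```

```text
[0.602  0.3475 0.2194] [[ 0.2425 -0.0005  0.9701]
 [-0.9701 -0.0002  0.2425]
 [ 0.0001 -1.     -0.0005]]
```

View pics/w17.png

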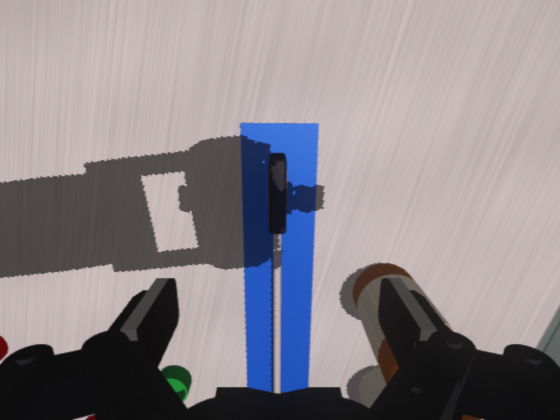

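View pics/s17z.png

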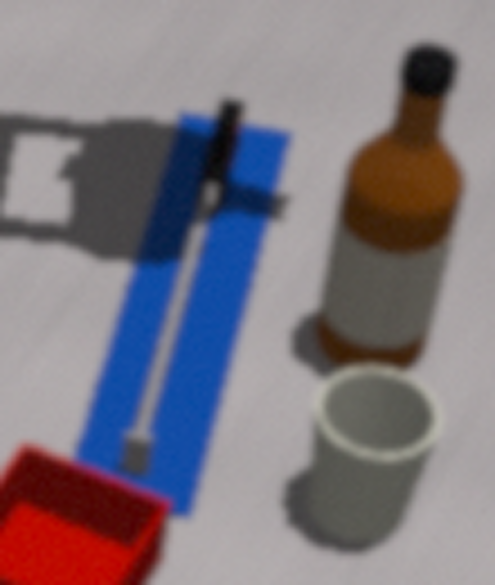

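```bash
cat > caps.py <<'E'
from tip import *
def caps(fn):
    d=load(fn); im=cv2.cvtColor(d['img'],cv2.COLOR_RGB2BGR); hsv=cv2.cvtColor(im,cv2.COLOR_BGR2HSV)
    for n,lo,hi in [('red',(0,120,50),(9,255,255)),('red',(172,120,50),(180,255,255)),('yel',(18,90,50),(38,255,255)),('grn',(55,90,40),(92,255,255))]:
        m=cv2.morphologyEx(cv2.inRange(hsv,lo,hi),cv2.MORPH_CLOSE,np.ones((3,3)))
        for c in cv2.findContours(m,cv2.RETR_EXTERNAL,cv2.CHAIN_APPROX_NONE)[0]:
            if cv2.contourArea(c)<40: continue
            x,y,w,h=cv2.boundingRect(c); ct=(x+w/2-.5,y+h/2-.5); print(n,(x,y,w,h),'cap',onz(d,*ct,.013)[:2],'bin',onz(d,*ct,.04)[:2])
E
python3 -c "
from caps import *
snap('top','t18.png'); caps('t18')"
```

```text
red (223, 296, 16, 16) cap [0.3213 0.0812] bin [0.3243 0.0787]
red (261, 242, 15, 16) cap [ 0.457  -0.0128] bin [ 0.4571 -0.0132]
red (412, 214, 11, 10) cap [ 0.5375 -0.3977] bin [ 0.5358 -0.3896]
red (247, 151, 37, 38) cap [ 0.664  -0.0039] bin [ 0.6595 -0.0045]
red (248, 151, 34, 6) cap [ 0.7062 -0.0024] bin [ 0.7008 -0.003 ]
yel (279, 295, 16, 16) cap [ 0.3238 -0.0602] bin [ 0.3268 -0.0596]
yel (253, 295, 16, 16) cap [0.3238 0.0055] bin [0.3268 0.0047]
yel (302, 153, 38, 38) cap [ 0.6593 -0.1485] bin [ 0.655  -0.1459]
yel (470, 87, 61, 90) cap [ 0.7684 -0.6244] bin [ 0.7617 -0.6115]
grn (253, 211, 15, 15) cap [0.5376 0.0082] bin [0.5359 0.0074]
grn (223, 210, 15, 15) cap [0.5399 0.0854] bin [0.5382 0.0828]
grn (346, 152, 40, 38) cap [ 0.6625 -0.2661] bin [ 0.6581 -0.2609]
```

View pics/t18.png

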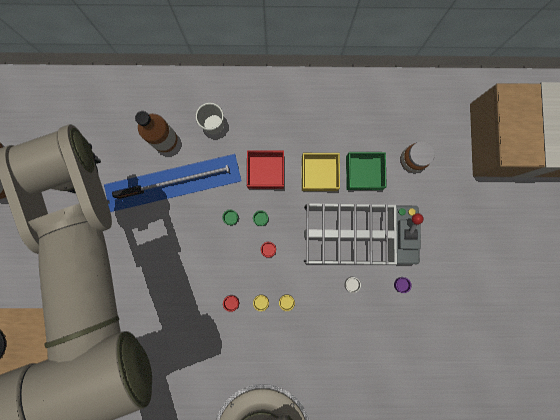

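carry_out(targets=[[[0, -15, -36, 0, 0, 0, -2], [0, -30, -72, 0, 0, 0, -5], [0, -45, -110, 0, 0, 0, -8], [0, -60, -148, 0, 0, 0, -11], [0, -75, -186, 0, 0, 0, -14], [0, -90, -224, 0, 0, 0, -14], [0, -105, -262, 0, 0, 0, -14], [0, -120, -300, 0, 0, 0, -14], [0, -135, -335, 0, 0, 0, -14], [0, -145, -360, 0, 0, 0, -14], [0, -145, -360, -35, 0, 0, -14], [0, -145, -360, -70, 0, 0, -14], [0, -145, -360, -105, 0, 0, -14], [0, -145, -360, -135, 0, 0, -14], [0, -145, -360, -135, 0, 0, -14]]])

```text
time_s: 40.35
position: [0.454, -0.0117, 0.0796]
tool_rot: [[0.0, -0.012, 1.0], [-1.0, 0.003, 0.0], [-0.003, -1.0, -0.012]]
ft_force: [-0.5, 0.7, -0.6]
grip_width: 0.0854
```

```bash
python3 - <<'E'
from tip import *
snap('wrist','w19.png')
o=env.observe(); print(o['position'],o['tool_rot'])
E
```

```text
[ 0.4555 -0.012   0.0824] [[ 0.0003 -0.0076  1.    ]
 [-1.      0.0023  0.0003]
 [-0.0023 -1.     -0.0076]]
```

View pics/w19.png

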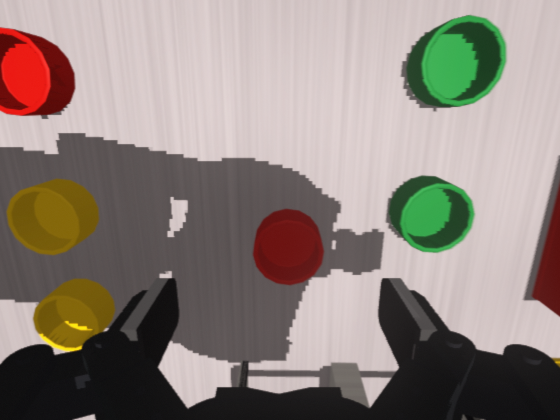

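```bash
python3 - <<'E'
from tip import *
W=load('w19')
for p in [(288,242),(456,62),(432,210),(53,215)]: print(onz(W,*p,.017))
E
```

```text
[ 0.4603 -0.0091  0.017 ]
[0.5411 0.0853 0.017 ]
[0.5394 0.0102 0.017 ]
[0.3284 0.0066 0.017 ]
```

carry_out(targets=[[[0, 2, 1, -25, 0, 0, 0], [0, 2, 1, -50, 0, 0, 0], [0, 2, 1, -59, 0, 0, 0], [0, 2, 1, -59, 0, 0, 0], [1, 2, 1, -59, 0, 0, 0], [1, 2, 1, -59, 0, 0, 0], [1, 2, 1, -59, 0, 0, 0], [1, 2, 1, -59, 0, 0, 0], [1, 2, 1, -59, 0, 0, 0], [1, 2, 1, -20, 0, 0, 0], [1, 2, 1, 20, 0, 0, 0], [1, 2, 1, 40, 0, 0, 0], [1, 2, 1, 40, 0, 0, 0]]], squeeze=30)

```text
time_s: 41.48
position: [0.461, -0.0118, 0.1293]
tool_rot: [[0.001, 0.009, 1.0], [-1.0, -0.003, 0.001], [0.003, -1.0, 0.009]]
ft_force: [0.2, -0.0, -0.7]
grip_width: 0.0391
```

carry_out(targets=[[[1, 25, -2, 0, 0, 0, 0], [1, 60, -4, 0, 0, 0, 0], [1, 95, -6, 0, 0, 0, 0], [1, 130, -8, 0, 0, 0, 0], [1, 165, -10, 0, 0, 0, 0], [1, 190, -13, 0, 0, 0, 0], [1, 201, -13, 0, 0, 0, 0], [1, 201, -13, -20, 0, 0, 0], [1, 201, -13, -40, 0, 0, 0], [1, 201, -13, -54, 0, 0, 0], [1, 201, -13, -54, 0, 0, 0], [1, 201, -13, -54, 0, 0, 0], [1, 201, -13, -54, 0, 0, 0]]])

```text
time_s: 42.57
position: [0.6606, -0.0245, 0.0717]
tool_rot: [[0.001, 0.001, 1.0], [-1.0, -0.0, 0.001], [0.0, -1.0, 0.001]]
ft_force: [0.6, -0.4, -0.1]
grip_width: 0.0391
```

```bash
python3 - <<'E'
from tip import *
zoom('scene','s20',(260,180,360,280),6);snap('wrist','w20.png')
E
```

```text
(no output)
```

View pics/s20z.png

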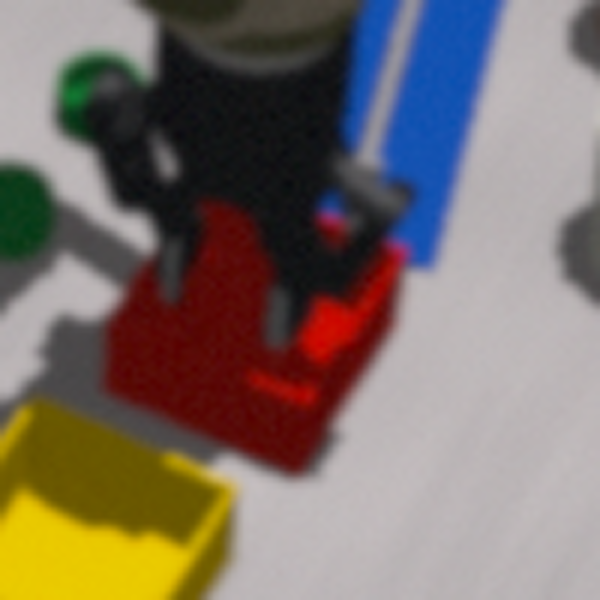

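View pics/w20.png

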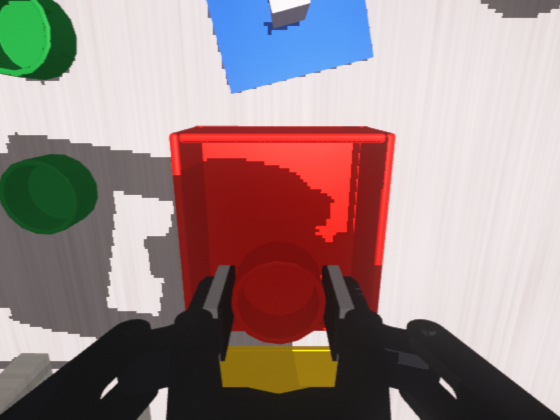

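carry_out(targets=[[[1, 0, 0, -10, 0, 0, 0], [1, 0, 0, -18, 0, 0, 0], [1, 0, 0, -18, 0, 0, 0], [0.42, 0, 0, -18, 0, 0, 0], [0.42, 0, 0, -18, 0, 0, 0], [0.42, 0, 0, -18, 0, 0, 0], [0.42, 0, 0, 0, 0, 0, 0], [0.42, 0, 0, 40, 0, 0, 0], [0.42, 0, 0, 80, 0, 0, 0], [0, 0, 0, 80, 0, 0, 0]]])

```text
time_s: 43.5
position: [0.6632, -0.0249, 0.1598]
tool_rot: [[0.001, 0.014, 1.0], [-1.0, -0.003, 0.001], [0.003, -1.0, 0.014]]
ft_force: [0.6, -0.6, 0.9]
grip_width: 0.0603
```

```bash
python3 - <<'E'
from caps import *
snap('wrist','w21.png'); snap('top','t21.png'); caps('t21')
E
```

```text
red (412, 213, 11, 11) cap [ 0.5388 -0.3977] bin [ 0.5371 -0.3897]
red (247, 157, 20, 21) cap [0.6704 0.0182] bin [0.6658 0.0172]
yel (279, 295, 16, 16) cap [ 0.3238 -0.0602] bin [ 0.3268 -0.0596]
yel (302, 153, 38, 38) cap [ 0.6593 -0.1485] bin [ 0.655  -0.1459]
yel (471, 93, 65, 84) cap [ 0.7604 -0.6321] bin [ 0.7538 -0.6189]
grn (346, 152, 40, 38) cap [ 0.6625 -0.2661] bin [ 0.6581 -0.2609]
```

View pics/w21.png

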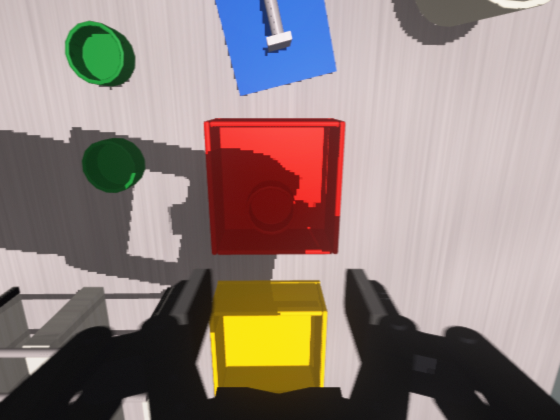

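carry_out(targets=[[[0, -30, 9, 0, 0, 0, 0], [0, -65, 18, 0, 0, 0, 0], [0, -100, 28, 0, 0, 0, 0], [0, -121, 34, 0, 0, 0, 0], [0, -121, 34, -5, 0, 0, 0], [0, -121, 34, -40, 0, 0, 0], [0, -121, 34, -75, 0, 0, 0], [0, -121, 34, -105, 0, 0, 0], [0, -121, 34, -125, 0, 0, 0], [0, -121, 34, -125, 0, 0, 0], [1, -121, 34, -125, 0, 0, 0], [1, -121, 34, -125, 0, 0, 0], [1, -121, 34, -125, 0, 0, 0], [1, -121, 34, -125, 0, 0, 0], [1, -121, 34, -125, 0, 0, 0], [1, -121, 34, -90, 0, 0, 0], [1, -121, 34, -50, 0, 0, 0], [1, -121, 34, 0, 0, 0, 0], [1, -121, 34, 0, 0, 0, 0]]])

```text
time_s: 45.18
position: [0.5415, 0.0093, 0.158]
tool_rot: [[0.001, 0.012, 1.0], [-1.0, -0.002, 0.001], [0.002, -1.0, 0.012]]
ft_force: [0.4, -0.1, 1.0]
grip_width: 0.0392
```

carry_out(targets=[[[1, 25, -10, 0, 0, 0, 0], [1, 55, -35, 0, 0, 0, 0], [1, 80, -65, 0, 0, 0, 0], [1, 100, -100, 0, 0, 0, 0], [1, 115, -138, 0, 0, 0, 0], [1, 120, -176, 0, 0, 0, 0], [1, 120, -214, 0, 0, 0, 0], [1, 120, -250, 0, 0, 0, 0], [1, 120, -280, 0, 0, 0, 0], [1, 120, -290, 0, 0, 0, 0], [1, 120, -290, -30, 0, 0, 0], [1, 120, -290, -60, 0, 0, 0], [1, 120, -290, -78, 0, 0, 0], [1, 120, -290, -78, 0, 0, 0], [1, 120, -290, -78, 0, 0, 0]]])

```text
time_s: 46.43
position: [0.6593, -0.2798, 0.0729]
tool_rot: [[0.001, -0.001, 1.0], [-1.0, 0.001, 0.001], [-0.001, -1.0, -0.001]]
ft_force: [0.5, -0.3, 0.1]
grip_width: 0.0392
```

```bash
python3 - <<'E'
from caps import *
snap('wrist','w22.png')
E
```

```text
(no output)
```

View pics/w22.png

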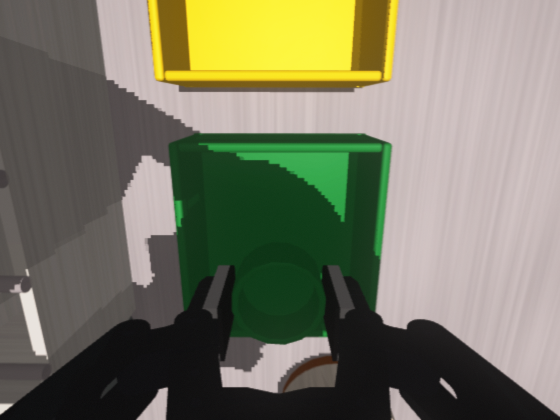

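carry_out(targets=[[[1, 0, 2, -10, 0, 0, 0], [1, 0, 2, -19, 0, 0, 0], [1, 0, 2, -19, 0, 0, 0], [0.42, 0, 2, -19, 0, 0, 0], [0.42, 0, 2, -19, 0, 0, 0], [0.42, 0, 2, -19, 0, 0, 0], [0.42, 0, 2, 0, 0, 0, 0], [0.42, 0, 2, 40, 0, 0, 0], [0.42, 0, 2, 78, 0, 0, 0], [0.42, 0, 2, 78, 0, 0, 0]]])

```text
time_s: 47.32
position: [0.6617, -0.2798, 0.1604]
tool_rot: [[0.001, 0.013, 1.0], [-1.0, -0.008, 0.001], [0.008, -1.0, 0.013]]
ft_force: [0.6, -0.3, 1.2]
grip_width: 0.0498
```

```bash
python3 - <<'E'
from caps import *
snap('wrist','w23.png')
E
```

```text
(no output)
```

View pics/w23.png

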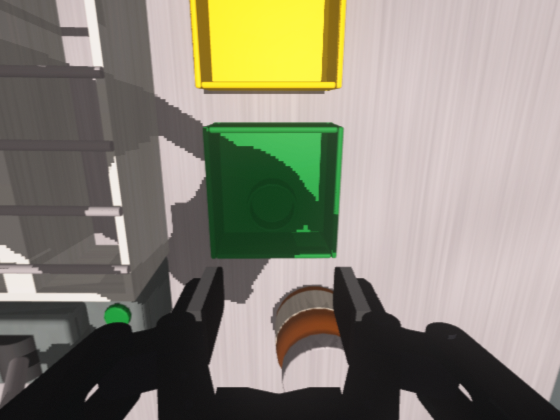

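carry_out(targets=[[[0, 0, 40, 0, 0, 0, 0], [0, 0, 80, 0, 0, 0, 0], [0, -5, 120, 0, 0, 0, 0], [0, -15, 158, 0, 0, 0, 0], [0, -30, 194, 0, 0, 0, 0], [0, -48, 230, 0, 0, 0, 0], [0, -68, 265, 0, 0, 0, 0], [0, -88, 300, 0, 0, 0, 0], [0, -105, 330, 0, 0, 0, 0], [0, -118, 355, 0, 0, 0, 0], [0, -119, 364, 0, 0, 0, 0], [0, -119, 364, -30, 0, 0, 0], [0, -119, 364, -65, 0, 0, 0], [0, -119, 364, -65, 0, 0, 0]]])

```text
time_s: 48.53
position: [0.5377, 0.0855, 0.0806]
tool_rot: [[0.001, -0.01, 1.0], [-1.0, 0.0, 0.001], [-0.0, -1.0, -0.01]]
ft_force: [-2.2, 0.0, -1.5]
grip_width: 0.085
```

```bash
python3 - <<'E'
from caps import *
snap('wrist','w24.png');print(env.observe()['position'])
E
```

```text
[0.539  0.0853 0.0835]
```

View pics/w24.png

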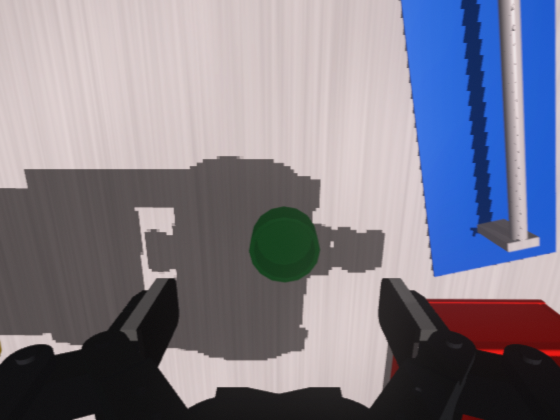

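carry_out(targets=[[[0, 1, 1, -25, 0, 0, 0], [0, 1, 1, -50, 0, 0, 0], [0, 1, 1, -60, 0, 0, 0], [0, 1, 1, -60, 0, 0, 0], [1, 1, 1, -60, 0, 0, 0], [1, 1, 1, -60, 0, 0, 0], [1, 1, 1, -60, 0, 0, 0], [1, 1, 1, -60, 0, 0, 0], [1, 1, 1, -60, 0, 0, 0], [1, 1, 1, -20, 0, 0, 0], [1, 1, 1, 20, 0, 0, 0], [1, 1, 1, 65, 0, 0, 0], [1, 1, 1, 65, 0, 0, 0]]])

```text
time_s: 49.67
position: [0.5439, 0.0866, 0.1586]
tool_rot: [[0.001, 0.013, 1.0], [-1.0, -0.001, 0.001], [0.001, -1.0, 0.013]]
ft_force: [0.9, 0.0, -0.4]
grip_width: 0.039
```

carry_out(targets=[[[1, 20, -25, 0, 0, 0, 0], [1, 45, -55, 0, 0, 0, 0], [1, 70, -85, 0, 0, 0, 0], [1, 95, -118, 0, 0, 0, 0], [1, 112, -154, 0, 0, 0, 0], [1, 118, -192, 0, 0, 0, 0], [1, 118, -230, 0, 0, 0, 0], [1, 118, -268, 0, 0, 0, 0], [1, 118, -300, 0, 0, 0, 0], [1, 118, -322, 0, 0, 0, 0], [1, 118, -327, 0, 0, 0, 0], [1, 118, -327, -30, 0, 0, 0], [1, 118, -327, -60, 0, 0, 0], [1, 118, -327, -78, 0, 0, 0], [1, 118, -327, -78, 0, 0, 0], [1, 118, -327, -78, 0, 0, 0]]])

```text
time_s: 51.0
position: [0.6593, -0.2397, 0.0729]
tool_rot: [[0.001, -0.001, 1.0], [-1.0, 0.001, 0.001], [-0.001, -1.0, -0.001]]
ft_force: [-0.3, -0.3, 0.4]
grip_width: 0.0393
```

```bash
python3 - <<'E'
from caps import *
snap('wrist','w25.png')
E
```

```text
(no output)
```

View pics/w25.png

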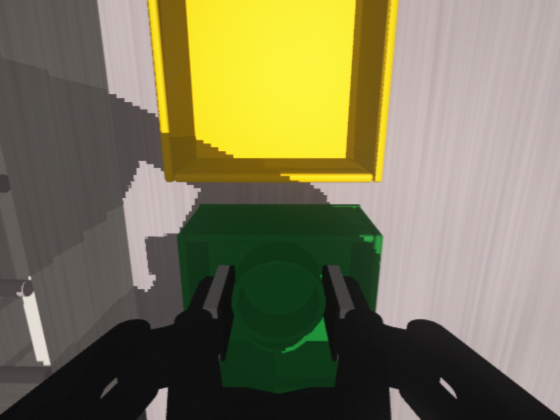

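carry_out(targets=[[[1, 0, -2, 0, 0, 0, 0], [1, 0, -2, -10, 0, 0, 0], [1, 0, -2, -17, 0, 0, 0], [1, 0, -2, -17, 0, 0, 0], [0.42, 0, -2, -17, 0, 0, 0], [0.42, 0, -2, -17, 0, 0, 0], [0.42, 0, -2, -17, 0, 0, 0], [0.42, 0, -2, 0, 0, 0, 0], [0.42, 0, -2, 40, 0, 0, 0], [0.42, 0, -2, 78, 0, 0, 0], [0.42, 0, -2, 78, 0, 0, 0]]])

```text
time_s: 51.97
position: [0.6617, -0.2437, 0.16]
tool_rot: [[0.001, 0.013, 1.0], [-1.0, -0.007, 0.001], [0.007, -1.0, 0.013]]
ft_force: [0.2, -1.0, 1.0]
grip_width: 0.0495
```

```bash
python3 - <<'E'
from caps import *
snap('wrist','w26.png')
E
```

```text
(no output)
```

View pics/w26.png

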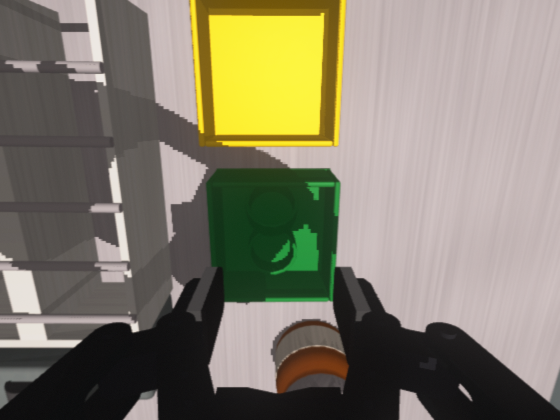

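carry_out(targets=[[[0, -25, 20, 0, 0, 0, 0], [0, -58, 43, 0, 0, 0, 0], [0, -91, 67, 0, 0, 0, 0], [0, -124, 92, 0, 0, 0, 0], [0, -157, 117, 0, 0, 0, 0], [0, -190, 142, 0, 0, 0, 0], [0, -223, 167, 0, 0, 0, 0], [0, -256, 192, 0, 0, 0, 0], [0, -289, 217, 0, 0, 0, 0], [0, -320, 240, 0, 0, 0, 0], [0, -333, 249, 0, 0, 0, 0], [0, -333, 249, -30, 0, 0, 0], [0, -333, 249, -65, 0, 0, 0], [0, -333, 249, -65, 0, 0, 0], [0, -333, 249, -65, 0, 0, 0]]])

```text
time_s: 53.27
position: [0.3254, 0.0069, 0.0854]
tool_rot: [[0.0, -0.005, 1.0], [-1.0, 0.002, 0.0], [-0.002, -1.0, -0.005]]
ft_force: [-0.2, 0.5, -0.2]
grip_width: 0.0857
```

```bash
python3 - <<'E'
from caps import *
snap('wrist','w27.png');print(env.observe()['position'])
E
```

```text
[0.3263 0.0066 0.0863]
```

View pics/w27.png

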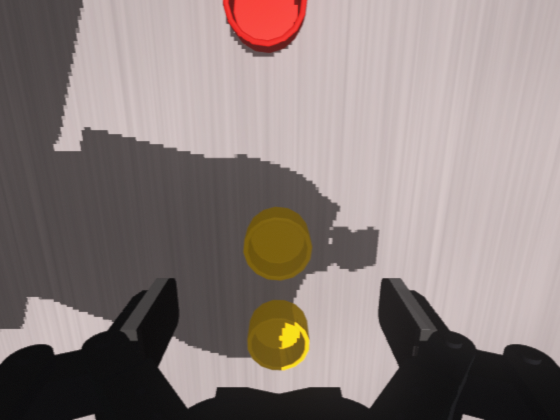

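Both yellows are where measured (277,243 and 278,335). Grasp the first.

carry_out(targets=[[[0, 0, 0, -25, 0, 0, 0], [0, 0, 0, -50, 0, 0, 0], [0, 0, 0, -61, 0, 0, 0], [0, 0, 0, -61, 0, 0, 0], [1, 0, 0, -61, 0, 0, 0], [1, 0, 0, -61, 0, 0, 0], [1, 0, 0, -61, 0, 0, 0], [1, 0, 0, -61, 0, 0, 0], [1, 0, 0, -61, 0, 0, 0], [1, 0, 0, -20, 0, 0, 0], [1, 0, 0, 20, 0, 0, 0], [1, 0, 0, 65, 0, 0, 0], [1, 0, 0, 65, 0, 0, 0]]])

```text
time_s: 54.4
position: [0.328, 0.0061, 0.1565]
tool_rot: [[0.001, 0.01, 1.0], [-1.0, -0.004, 0.001], [0.004, -1.0, 0.01]]
ft_force: [1.2, 0.2, -0.4]
grip_width: 0.0384
```

carry_out(targets=[[[1, 25, -10, 0, 0, 0, 0], [1, 60, -24, 0, 0, 0, 0], [1, 95, -38, 0, 0, 0, 0], [1, 130, -52, 0, 0, 0, 0], [1, 165, -68, 0, 0, 0, 0], [1, 200, -84, 0, 0, 0, 0], [1, 235, -100, 0, 0, 0, 0], [1, 270, -120, 0, 0, 0, 0], [1, 300, -145, 0, 0, 0, 0], [1, 325, -164, 0, 0, 0, 0], [1, 331, -170, 0, 0, 0, 0], [1, 331, -170, -30, 0, 0, 0], [1, 331, -170, -60, 0, 0, 0], [1, 331, -170, -78, 0, 0, 0], [1, 331, -170, -78, 0, 0, 0], [1, 331, -170, -78, 0, 0, 0]]])

```text
time_s: 55.73
position: [0.657, -0.1633, 0.0727]
tool_rot: [[0.001, -0.001, 1.0], [-1.0, 0.001, 0.001], [-0.001, -1.0, -0.001]]
ft_force: [0.3, -0.3, 0.7]
grip_width: 0.038
```

```bash
python3 - <<'E'
from caps import *
snap('wrist','w28.png')
E
```

```text
(no output)
```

View pics/w28.png

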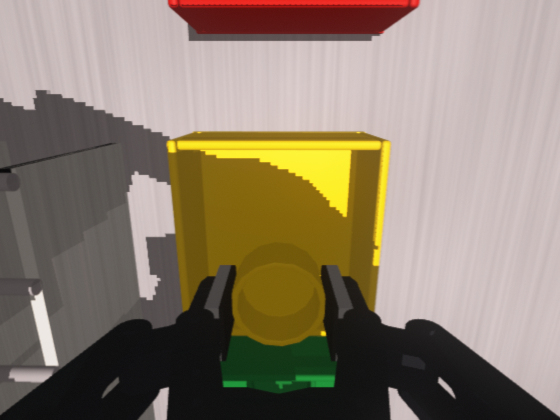

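carry_out(targets=[[[1, 0, 1, -10, 0, 0, 0], [1, 0, 1, -18, 0, 0, 0], [1, 0, 1, -18, 0, 0, 0], [0.42, 0, 1, -18, 0, 0, 0], [0.42, 0, 1, -18, 0, 0, 0], [0.42, 0, 1, -18, 0, 0, 0], [0.42, 0, 1, 0, 0, 0, 0], [0.42, 0, 1, 40, 0, 0, 0], [0.42, 0, 1, 78, 0, 0, 0], [0.42, 0, 1, 78, 0, 0, 0]]])

```text
time_s: 56.62
position: [0.6599, -0.1634, 0.1597]
tool_rot: [[0.001, 0.013, 1.0], [-1.0, -0.006, 0.001], [0.006, -1.0, 0.013]]
ft_force: [1.7, -0.7, 0.8]
grip_width: 0.0494
```

carry_out(targets=[[[0, -25, 8, 0, 0, 0, 0], [0, -60, 18, 0, 0, 0, 0], [0, -97, 29, 0, 0, 0, 0], [0, -134, 40, 0, 0, 0, 0], [0, -171, 52, 0, 0, 0, 0], [0, -208, 64, 0, 0, 0, 0], [0, -245, 75, 0, 0, 0, 0], [0, -282, 86, 0, 0, 0, 0], [0, -315, 97, 0, 0, 0, 0], [0, -329, 103, 0, 0, 0, 0], [0, -329, 103, -30, 0, 0, 0], [0, -329, 103, -65, 0, 0, 0], [0, -329, 103, -65, 0, 0, 0], [0, -329, 103, -65, 0, 0, 0]]])

```text
time_s: 57.78
position: [0.3279, -0.0592, 0.0858]
tool_rot: [[0.001, -0.003, 1.0], [-1.0, 0.002, 0.001], [-0.002, -1.0, -0.003]]
ft_force: [-0.5, -0.7, 0.4]
grip_width: 0.0856
```

```bash
python3 - <<'E'
from caps import *
snap('wrist','w29.png');print(env.observe()['position'])
zoom('scene','s29',(200,190,360,340),4)
E
```

```text
[ 0.3286 -0.0596  0.0866]
```

View pics/w29.png

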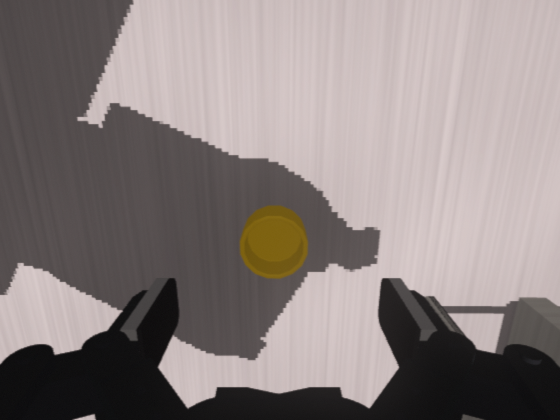

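View pics/s29z.png

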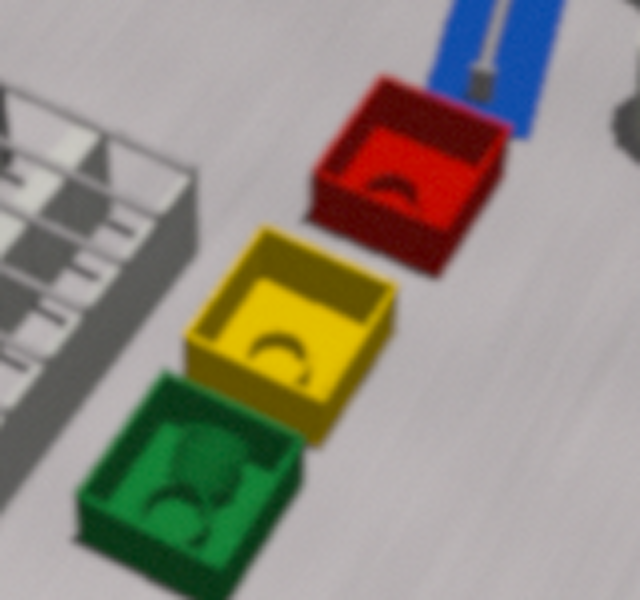

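carry_out(targets=[[[0, -1, 0, -25, 0, 0, 0], [0, -1, 0, -50, 0, 0, 0], [0, -1, 0, -61, 0, 0, 0], [0, -1, 0, -61, 0, 0, 0], [1, -1, 0, -61, 0, 0, 0], [1, -1, 0, -61, 0, 0, 0], [1, -1, 0, -61, 0, 0, 0], [1, -1, 0, -61, 0, 0, 0], [1, -1, 0, -61, 0, 0, 0], [1, -1, 0, -20, 0, 0, 0], [1, -1, 0, 20, 0, 0, 0], [1, -1, 0, 65, 0, 0, 0], [1, -1, 0, 65, 0, 0, 0]]])

```text
time_s: 58.97
position: [0.329, -0.0602, 0.1566]
tool_rot: [[0.001, 0.009, 1.0], [-1.0, -0.006, 0.001], [0.006, -1.0, 0.009]]
ft_force: [0.5, 0.3, -0.1]
grip_width: 0.0379
```

carry_out(targets=[[[1, 25, -5, 0, 0, 0, 0], [1, 60, -12, 0, 0, 0, 0], [1, 95, -19, 0, 0, 0, 0], [1, 130, -26, 0, 0, 0, 0], [1, 165, -33, 0, 0, 0, 0], [1, 200, -40, 0, 0, 0, 0], [1, 235, -47, 0, 0, 0, 0], [1, 270, -54, 0, 0, 0, 0], [1, 300, -60, 0, 0, 0, 0], [1, 325, -65, 0, 0, 0, 0], [1, 330, -67, 0, 0, 0, 0], [1, 330, -67, -30, 0, 0, 0], [1, 330, -67, -60, 0, 0, 0], [1, 330, -67, -78, 0, 0, 0], [1, 330, -67, -78, 0, 0, 0], [1, 330, -67, -78, 0, 0, 0]]])

```text
time_s: 60.3
position: [0.6568, -0.1263, 0.0728]
tool_rot: [[0.001, -0.001, 1.0], [-1.0, 0.001, 0.001], [-0.001, -1.0, -0.001]]
ft_force: [0.1, 0.3, -0.5]
grip_width: 0.0382
```

```bash
python3 - <<'E'
from caps import *
snap('wrist','w30.png')
E
```

```text
(no output)
```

View pics/w30.png

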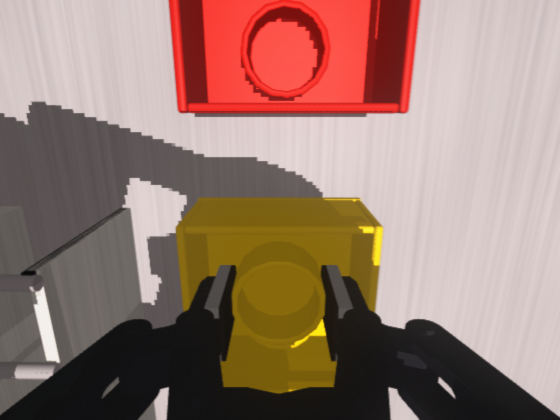

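carry_out(targets=[[[1, 0, 0, -10, 0, 0, 0], [1, 0, 0, -18, 0, 0, 0], [1, 0, 0, -18, 0, 0, 0], [0.42, 0, 0, -18, 0, 0, 0], [0.42, 0, 0, -18, 0, 0, 0], [0.42, 0, 0, -18, 0, 0, 0], [0.42, 0, 0, 0, 0, 0, 0], [0.42, 0, 0, 40, 0, 0, 0], [0.42, 0, 0, 78, 0, 0, 0], [0.42, 0, 0, 78, 0, 0, 0]]])

```text
time_s: 61.18
position: [0.6599, -0.1273, 0.1596]
tool_rot: [[0.001, 0.013, 1.0], [-1.0, -0.005, 0.001], [0.005, -1.0, 0.013]]
ft_force: [0.7, 0.7, 0.8]
grip_width: 0.0495
```

carry_out(targets=[[[0, -25, 16, 0, 0, 0, 0], [0, -58, 37, 0, 0, 0, 0], [0, -91, 57, 0, 0, 0, 0], [0, -124, 77, 0, 0, 0, 0], [0, -157, 98, 0, 0, 0, 0], [0, -190, 118, 0, 0, 0, 0], [0, -223, 139, 0, 0, 0, 0], [0, -256, 160, 0, 0, 0, 0], [0, -289, 180, 0, 0, 0, 0], [0, -320, 200, 0, 0, 0, 0], [0, -332, 207, 0, 0, 0, 0], [0, -332, 207, -30, 0, 0, 0], [0, -332, 207, -65, 0, 0, 0], [0, -332, 207, -65, 0, 0, 0], [0, -332, 207, -65, 0, 0, 0]]])

```text
time_s: 62.43
position: [0.3252, 0.0805, 0.0857]
tool_rot: [[0.0, -0.003, 1.0], [-1.0, 0.0, 0.0], [-0.0, -1.0, -0.003]]
ft_force: [0.7, -0.3, 0.4]
grip_width: 0.0854
```

```bash
python3 - <<'E'
from caps import *
snap('wrist','w31.png');print(env.observe()['position'])
zoom('scene','s31',(200,190,360,340),4)
E
```

```text
[0.3259 0.0804 0.0866]
```

View pics/w31.png

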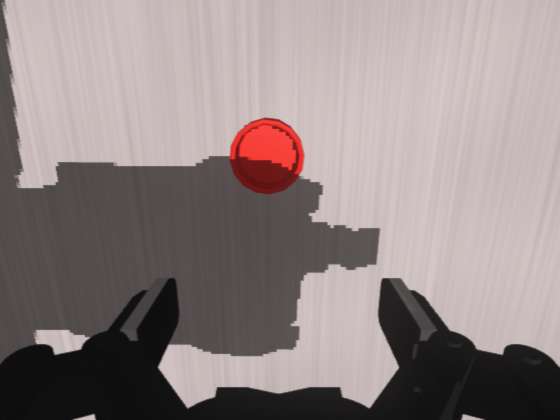

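View pics/s31z.png

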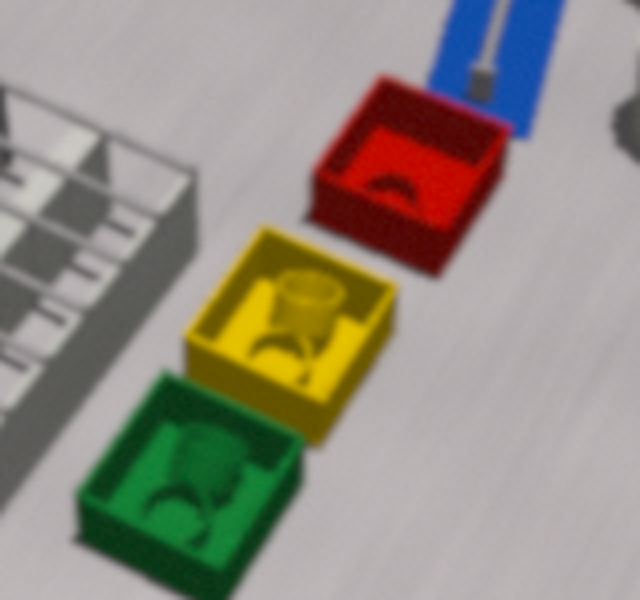

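```bash
python3 -c "
from caps import *
print(onz(load('w31'),267,155,.019), onz(load('w29'),274,243,.017), onz(load('w27'),277,243,.017))"
```

```text
[0.3204 0.1317 0.019 ] [ 0.3267 -0.0599  0.017 ] [0.3259 0.0064 0.017 ]
```

carry_out(targets=[[[0, -3, 25, 0, 0, 0, 0], [0, -5, 50, 0, 0, 0, 0], [0, -5, 50, 0, 0, 0, 0], [0, -5, 50, 0, 0, 0, 0]]])

```text
time_s: 62.87
position: [0.3209, 0.1312, 0.0873]
tool_rot: [[0.003, 0.003, 1.0], [-1.0, 0.0, 0.003], [-0.0, -1.0, 0.003]]
ft_force: [0.2, -0.2, -0.3]
grip_width: 0.0854
```

```bash
python3 - <<'E'
from caps import *
snap('wrist','w32.png');print(env.observe()['position'])
E
```

```text
[0.321  0.1306 0.087 ]
```

View pics/w32.png

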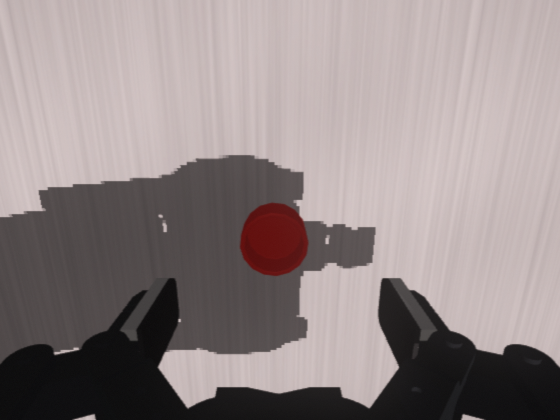

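carry_out(targets=[[[0, 0, 1, -25, 0, 0, 0], [0, 0, 1, -50, 0, 0, 0], [0, 0, 1, -61, 0, 0, 0], [0, 0, 1, -61, 0, 0, 0], [1, 0, 1, -61, 0, 0, 0], [1, 0, 1, -61, 0, 0, 0], [1, 0, 1, -61, 0, 0, 0], [1, 0, 1, -61, 0, 0, 0], [1, 0, 1, -61, 0, 0, 0], [1, 0, 1, -20, 0, 0, 0], [1, 0, 1, 20, 0, 0, 0], [1, 0, 1, 65, 0, 0, 0], [1, 0, 1, 65, 0, 0, 0]]])

```text
time_s: 64.0
position: [0.3222, 0.1318, 0.1566]
tool_rot: [[0.001, 0.011, 1.0], [-1.0, 0.001, 0.001], [-0.0, -1.0, 0.011]]
ft_force: [0.8, -0.9, -0.4]
grip_width: 0.039
```

carry_out(targets=[[[1, 25, -8, 0, 0, 0, 0], [1, 60, -20, 0, 0, 0, 0], [1, 95, -32, 0, 0, 0, 0], [1, 130, -44, 0, 0, 0, 0], [1, 165, -56, 0, 0, 0, 0], [1, 200, -68, 0, 0, 0, 0], [1, 235, -80, 0, 0, 0, 0], [1, 270, -92, 0, 0, 0, 0], [1, 305, -103, 0, 0, 0, 0], [1, 332, -110, 0, 0, 0, 0], [1, 339, -114, 0, 0, 0, 0], [1, 339, -114, -30, 0, 0, 0], [1, 339, -114, -60, 0, 0, 0], [1, 339, -114, -78, 0, 0, 0], [1, 339, -114, -78, 0, 0, 0], [1, 339, -114, -78, 0, 0, 0]]])

```text
time_s: 65.33
position: [0.6587, 0.0177, 0.0728]
tool_rot: [[0.001, -0.001, 1.0], [-1.0, 0.0, 0.001], [-0.0, -1.0, -0.001]]
ft_force: [0.4, 0.8, 0.5]
grip_width: 0.039
```

```bash
python3 - <<'E'
from caps import *
snap('wrist','w33.png')
E
```

```text
(no output)
```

View pics/w33.png

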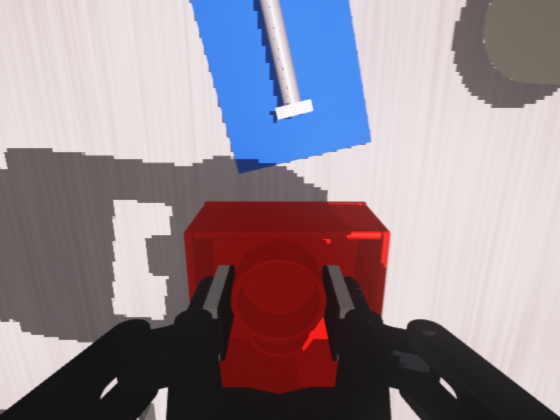

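carry_out(targets=[[[1, 3, 0, 0, 0, 0, 0], [1, 3, 0, -10, 0, 0, 0], [1, 3, 0, -18, 0, 0, 0], [1, 3, 0, -18, 0, 0, 0], [0.42, 3, 0, -18, 0, 0, 0], [0.42, 3, 0, -18, 0, 0, 0], [0.42, 3, 0, -18, 0, 0, 0], [0.42, 3, 0, 0, 0, 0, 0], [0.42, 3, 0, 40, 0, 0, 0], [0.42, 3, 0, 78, 0, 0, 0], [0.42, 3, 0, 120, 0, 0, 0], [0.42, 3, 0, 150, 0, 0, 0]]])

```text
time_s: 66.38
position: [0.6625, 0.0176, 0.2272]
tool_rot: [[0.001, 0.004, 1.0], [-1.0, -0.001, 0.001], [0.001, -1.0, 0.004]]
ft_force: [0.8, -0.1, 1.0]
grip_width: 0.0497
```

carry_out(targets=[[[1, 0, 0, 30, 0, 0, -6], [1, -4, -15, 30, 0, 0, -13], [1, -9, -40, 30, 0, 0, -20], [1, -14, -70, 30, 0, 0, -27], [1, -19, -100, 30, 0, 0, -34], [1, -24, -130, 30, 0, 0, -41], [1, -29, -160, 30, 0, 0, -48], [1, -34, -190, 30, 0, 0, -55], [1, -39, -220, 30, 0, 0, -62], [1, -44, -250, 30, 0, 0, -69], [1, -49, -280, 30, 0, 0, -76], [1, -54, -310, 30, 0, 0, -83], [1, -60, -340, 30, 0, 0, -90], [1, -64, -365, 30, 0, 0, -90], [1, -68, -378, 30, 0, 0, -90], [1, -68, -378, 30, 0, 0, -90], [1, -68, -378, 30, 0, 0, -90]]])

```text
time_s: 67.8
position: [0.5942, -0.3601, 0.2528]
tool_rot: [[-1.0, 0.0, 0.001], [-0.001, 0.0, -1.0], [-0.0, -1.0, -0.0]]
ft_force: [-0.6, 0.5, -0.5]
grip_width: 0.0
```

```bash
python3 - <<'E'
from caps import *
print(env.observe()['position']); zoom('scene','s34',(90,170,360,350),2.9)
snap('top','t34.png')
E
```

```text
[ 0.5942 -0.3601  0.2528]
```

View pics/s34z.png

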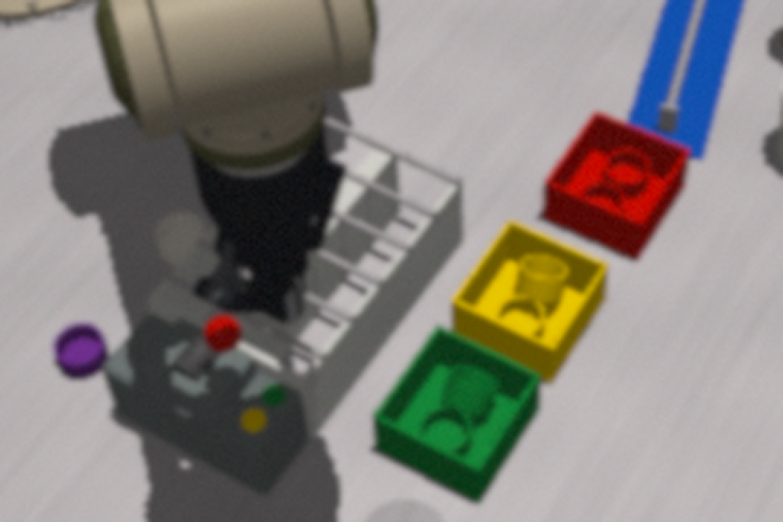

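View pics/t34.png

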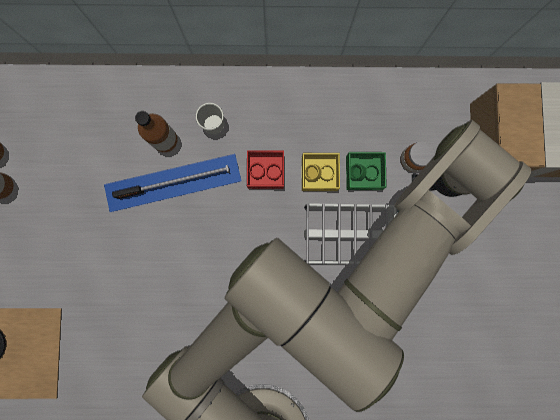

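carry_out(targets=[[[1, 0, 0, -30, 0, 0, 0], [1, 0, 0, -60, 0, 0, 0], [1, 0, 0, -89, 0, 0, 0], [1, 0, 0, -89, 0, 0, 0], [1, -12, 0, -89, 0, 0, 0], [1, -24, 0, -89, 0, 0, 0], [1, -36, 0, -89, 0, 0, 0], [1, -48, 0, -89, 0, 0, 0], [1, -60, 0, -89, 0, 0, 0], [1, -72, 0, -89, 0, 0, 0], [1, -82, 0, -89, 0, 0, 0], [1, -90, 0, -89, 0, 0, 0], [1, -96, 0, -89, 0, 0, 0], [1, -100, 0, -89, 0, 0, 0], [1, -102, 0, -89, 0, 0, 0], [1, -102, 0, -89, 0, 0, 0]]])

```text
time_s: 69.23
position: [0.4922, -0.3604, 0.1641]
tool_rot: [[-1.0, -0.0, 0.001], [-0.001, -0.0, -1.0], [0.0, -1.0, 0.0]]
ft_force: [0.3, 0.5, 0.0]
grip_width: -0.0003
```

carry_out(targets=[[[1, -2, 0, 0, 0, 0, 0], [1, -4, 0, 0, 0, 0, 0], [1, -5, 0, 0, 0, 0, 0], [1, -5, 0, 0, 0, 0, 0]]])

```text
time_s: 69.57
position: [0.4871, -0.3604, 0.1637]
tool_rot: [[-1.0, -0.0, 0.001], [-0.001, 0.0, -1.0], [0.0, -1.0, -0.0]]
ft_force: [0.5, -0.2, 1.0]
grip_width: -0.0
```

```bash
python3 - <<'E'
from caps import *
zoom('scene','s35',(90,190,260,350),3.6); snap('wrist','w35.png')
E
```

```text
(no output)
```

View pics/s35z.png

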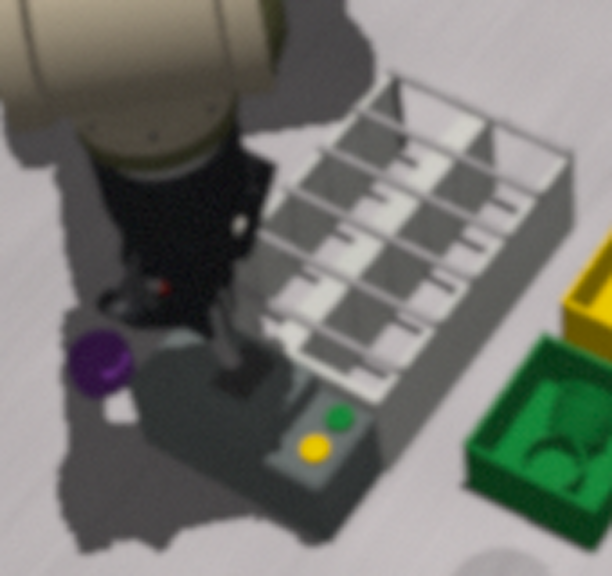

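View pics/w35.png

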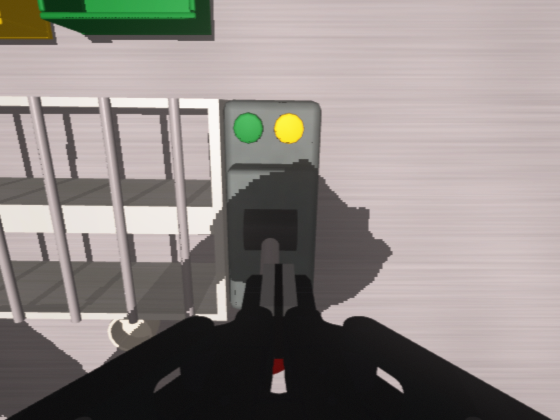

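carry_out(targets=[[[1, -2, 0, 0, 0, 0, 0], [1, -4, 0, 0, 0, 0, 0], [1, -6, 0, 0, 0, 0, 0], [1, -6, 0, 0, 0, 0, 0]]])

```text
time_s: 70.0
position: [0.4847, -0.3605, 0.164]
tool_rot: [[-1.0, 0.01, 0.001], [-0.001, -0.002, -1.0], [-0.01, -1.0, 0.002]]
ft_force: [20.9, -0.9, -7.4]
grip_width: -0.0
```

carry_out(targets=[[[1, -1, 0, 0, 0, 0, 0], [1, -1, 0, 0, 0, 0, 0], [1, 5, 0, 0, 0, 0, 0], [1, 20, 0, 0, 0, 0, 0], [1, 30, 0, 5, 0, 0, 0], [1, 30, 0, 40, 0, 0, 0], [1, 30, 0, 80, 0, 0, 0], [1, 30, 30, 110, 0, 0, 0], [1, 0, 60, 120, 0, 0, 0], [1, -40, 80, 120, 0, 0, 0], [1, -80, 110, 120, 0, 0, 0], [1, -110, 140, 120, 0, 0, 0], [1, -140, 170, 120, 0, 0, 0], [1, -150, 200, 120, 0, 0, 0], [1, -150, 230, 120, 0, 0, 0], [1, -150, 265, 120, 0, 0, 0], [1, -150, 300, 120, 0, 0, 0], [1, -150, 300, 120, 0, 0, 0]]])

```text
time_s: 71.5
position: [0.33, -0.0559, 0.2841]
tool_rot: [[-1.0, 0.001, 0.005], [-0.005, 0.001, -1.0], [-0.001, -1.0, -0.001]]
ft_force: [0.1, 0.7, -0.7]
grip_width: -0.0001
```

```bash
python3 - <<'E'
from caps import *
zoom('scene','s36',(90,110,410,350),2.3); d=zoom('top','t36',(95,90,435,300),2.3); caps('t36')
T=d;S=load('s36')
def ball(d,box):
    im=cv2.cvtColor(d['img'],cv2.COLOR_RGB2HSV); m=cv2.inRange(im,(0,150,60),(8,255,255)); u0,v0,u1,v1=box
    k=np.argwhere(m[v0:v1,u0:u1]); return (k[:,1].min()+k[:,1].max())/2+u0,(k[:,0].min()+k[:,0].max())/2+v0,len(k)
for t,s in (('t36','s36'),('top0','scene0')):
    T=load(t);S=load(s)
    a=ball(T,(400,205,430,260)); b=ball(S,(125,255,165,285)); print(a,b,tri(T,a[:2],S,b[:2]))
E
```

```text
red (412, 243, 12, 11) cap [ 0.4616 -0.3969] bin [ 0.4616 -0.3889]
red (247, 151, 37, 38) cap [ 0.664  -0.0039] bin [ 0.6595 -0.0045]
red (248, 151, 35, 20) cap [ 0.6877 -0.0038] bin [ 0.6827 -0.0044]
yel (302, 153, 38, 38) cap [ 0.6593 -0.1485] bin [ 0.655  -0.1459]
yel (470, 89, 65, 88) cap [ 0.7657 -0.6296] bin [ 0.7591 -0.6165]
grn (346, 152, 40, 38) cap [ 0.6625 -0.2661] bin [ 0.6581 -0.2609]
(np.float64(418.0), np.float64(248.0), 87) (np.float64(140.0), np.float64(270.5), 89) (array([ 0.4627, -0.355 ,  0.1546]), np.float64(0.003152322385418464))
(np.float64(418.0), np.float64(245.0), 86) (np.float64(150.5), np.float64(273.5), 115) (array([ 0.4758, -0.3518,  0.1496]), np.float64(0.018890481780306344))
```

View pics/s36z.png

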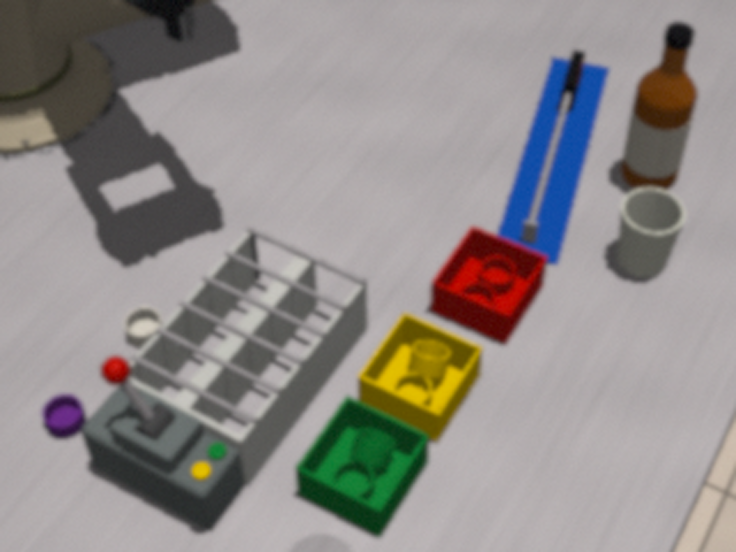

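View pics/t36z.png

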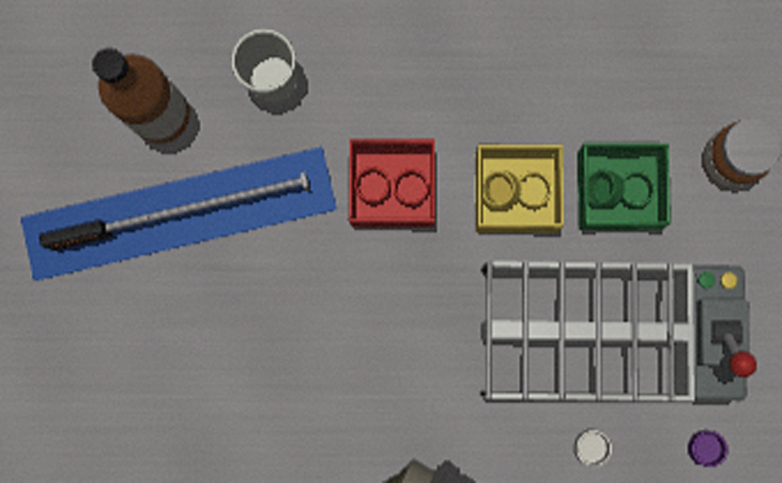

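carry_out(targets=[[[1, 30, 0, 0, 0, 0, 7], [1, 60, 0, 0, 0, 0, 14], [1, 90, 0, 0, 0, 0, 21], [1, 120, 0, 0, 0, 0, 28], [1, 150, 0, 0, 0, 0, 35], [1, 180, 0, 0, 0, 0, 42], [1, 210, -15, 0, 0, 0, 49], [1, 240, -40, 0, 0, 0, 56], [1, 270, -70, -15, 0, 0, 63], [1, 300, -100, -25, 0, 0, 70], [1, 320, -130, -40, 0, 0, 77], [1, 320, -160, -60, 0, 0, 84], [1, 320, -185, -80, 0, 0, 90], [1, 320, -185, -80, 0, 0, 90], [1, 320, -185, -80, 0, 0, 90]]])

```text
time_s: 72.85
position: [0.6503, -0.2484, 0.2015]
tool_rot: [[-0.004, -0.003, 1.0], [-1.0, 0.002, -0.004], [-0.002, -1.0, -0.003]]
ft_force: [0.5, 1.3, 0.9]
grip_width: 0.0001
```

```bash
python3 - <<'E'
from caps import *
snap('wrist','w37.png');print(env.observe()['position'])
E
```

```text
[ 0.6508 -0.2471  0.2033]
```

View pics/w37.png

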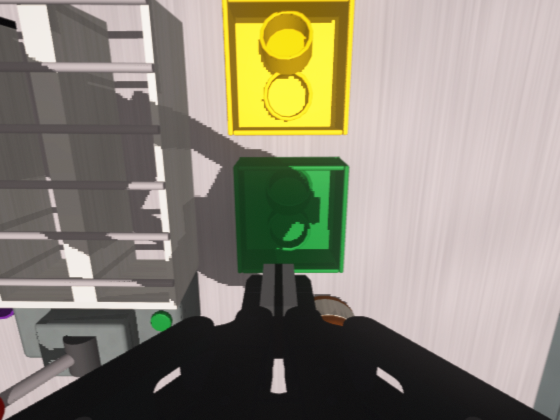

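```bash
python3 -c "
from rig import env
print(env.close_job()); print(env.observe()['time_s'])"
```

```text
the job is handed in; nothing more can be done
None
the job is handed in; nothing more can be done
```

The job is done and handed in at about 73 s of the 210 s allowed. All six caps were there, and each is now in the bin of its own colour.

- **Order of work:** I swung the lever to stop (pressed to about 30 N against its end). With the hook I drew all six caps out through the mouth, so no finger went into the guide. I then stood the hook back on its mat, put the caps in the bins by hand and swung the lever back to run (about 21 N at its end).
- **Knocked cap:** One red cap had been moved about 5 cm on the table before I picked it up. I measured its new place and picked it up from there.
- **Lever check:** The ball's positions at the two ends lie about 67 mm apart in the top view, which matches a full swing. On the way back there was no force where I first expected the end, so I pushed on until it stopped hard. It now rests 3 pixels farther over than at the start.
- **Other last checks:** The guide is empty. The hook stands within about 1 pixel (2–3 mm) of where it stood before. The bottle, jar, beaker and the white and purple caps look undisturbed.
- **Not quite tidy:** In the yellow and green bins the second cap leans on the edge of the first instead of lying flat. Both are inside their bins, and the yellow and green caps looked the same in the later pictures.

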